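Seat a bayonet filter cell on a lamp port and hold it home

ROBOT

A 7-joint arm with a two-finger parallel gripper is mounted at the origin on a cart in front of the work surface, level with it; the furniture and walls round the work are solid. World frame = base frame: x ahead of the robot, y to its left, z up, the work surface at z = 0. Lengths are in m, angles in rad, forces in N, time in s.
With the tool pointing down it reaches from about 0.35 to 0.9 m from the base axis. Payload 7.2 kg.
Tool frame: the origin (TCP) lies midway between the tips of the shut fingers; the grasp point (between the pads) lies 19 mm behind it (grasp_offset is the z of the grasp point in the tool frame, in m); z points along the fingers, x is the direction in which the jaws open and shut, and the axes are right-handed (so a half turn about z gives the same grasp; the last joint's range is limited). The gripper opens to 88 mm and grips with 3 to 60 N. Pads are 20 mm wide; open, the fingers measure 115 mm over their backs; the gripper's body (75 mm by 178 mm) begins 61 mm behind the grasp point.
Start: joints at [1.19, 0.411, -0.013, 1.596, 0.006, 1.134, -0.082], TCP at [0.192, -0.595, 0.223] pointing down, gripper open.
Joint ranges: [-2.95, 2.95], [-0.29, 1.99], [-1.47, 1.44], [0.14, 2.54], [-1.03, 4.17], [0.13, 1.85], [-2.86, 2.86]. Speed limits (rad/s): [2.39, 2.39, 3.01, 3.01, 3.14, 3.14, 3.14].

INTERFACE

Orientations are given as a unit quaternion [w, x, y, z].
In Python, from station import * gives the robot as it stands.
- The arm moves only by the tool move_arm, never from a script. Its argument "motion" is a list of rows, each an object of numbers: "tx", "ty", "tz": the shift along the world's x, y, z in m; "turn": the turn about the world's z in rad; "fingers": the gripper command: -1 is shut, 1 is fully open, values between are in proportion. A call has 1 to 10 rows; each row shifts and turns the pose as measured when the row begins; what a row does not reach is not made up. A row lasts 1/12 s, in which the tool goes at most 41.7 mm and 7.16 degrees, less where a joint would pass 70% of its speed; a pose out of reach is approached as far as the arm can. A call with a gripper value outside its range is refused whole. The fingers move at their own pace and stop on an object; "newtons" is the grip in N (left out, the last holds). Time passes only in rows, so rows that do not move let the fingers close. It gives the time, the measured TCP pose, the force and the opening at its end, in the units of the state.
- state(): the state, without advancing time (a new reading comes with each control period).
- read_camera(name): name is "scene" or "top"; returns a dict with "pixels" (480x640x3 uint8, red, green, blue), "fovy" (degrees; the focal length in pixels is half the picture's height over the tangent of half this angle, whatever the lens; pixels are square), "cx", "cy" (the principal point, pixels), "world_to_cam" (4x4, takes a point from world to camera coordinates). Camera axes: x right, y up, looking along -z (the intrinsics and any distortion apply to the point x, -y, -z); pixel columns grow to the right and rows downward; lengths in m; the calibration is good to about 2 mm. A picture is of the moment at which its call begins. There is no depth.
- finish_job(): hands the job in, once; it reports no verdict.
The state is a dict: "time_s": time; "q": joint angles; "joint_velocities": joint speeds; "joint_efforts": joint torques, N m; "eef_pos": TCP position; "tool_rot": TCP orientation; "contact_force": force on the tool from outside, world axes, zero at the start; "torque": the same for the moment, N m; "gripper_width": finger opening in m.
Only numpy, scipy, OpenCV 4.12 (cv2) and the standard library are available. Lean on these libraries where they do the work, as an engineer would, in place of code of your own. Each camera call takes 0.05 s, during which the arm holds its last target.

TASK

Take the red dust cap off the light port on top of the bench lamp and stand it mouth-down, wholly inside the petri dish, so that it stays clean. Then fit the filter cell (dark, with the knurled silver band and amber glass) over the port, glass up: turn it by the knurled collar until the hidden keyways inside drop over the port's pins, and push it down against the spring of the seal ring until its rim is fully home on the port's flange. Finish while still holding it pressed home, ready for the locking screw, and disturb nothing else on the desk.

Things in the scene. Friction and masses are not known exactly. Their poses are not given: they have to be found in the camera images.
- lamp: White bench LED lamp, a box 150 x 112 x 62 mm fixed to the desk, black front panel with knob and switch. Origin: centre of its footprint on the desk; z up, front faces its -x. The light port stands on its top.
- port_seat (a point): Centre of the port's flange, on its flat top (flange 68 mm across, top 68 mm above the desk); moves with the lamp, same axes. The port tube rises upright from here, and the fitted filter cell's rim rests here. Below the tube's pins lies the black sprung seal ring, 39 mm across, its top 18 mm above this point when free.
- port_top (a point): Centre of the top end of the port tube, 35.5 mm above port_seat. The tube is 28 mm in diameter with a 2 mm chamfer at this end. Three round brass pins, 5 mm thick, 120 degrees apart, stick out sideways to 19 mm from the axis; their tops lie 12 mm below this point. Which way they point differs from start to start and is not given.
- seal_ring (a joint): Sprung seal ring round the foot of the port tube: 0 = fully up, grows as it is pressed down, stops at 0.005 m. It starts to yield at about 3 N; the fully seated cell presses it down 0.004 m, which takes about 9 N, and it lifts the cell 4 mm again if the cell is let go.
- dust_cap: Red dust cap, a closed cup 48 mm across outside and 41 mm tall, 2.5 mm wall, about 40 g, loose. At the start it sits mouth-down over the port, its rim on the flange. Origin: centre of its mouth, in the plane of the rim; z points to its closed end (up).
- dish: Clear glass petri dish, 94 mm across, 16 mm tall, floor 2 mm thick, open, loose, empty on the desk. Origin: centre of its underside; z up.
- filter_cell: Filter cell: round dark cap 50 mm across, 42 mm tall, amber glass on top, silver knurled band 52 mm across from 15 to 37 mm above its rim; about 130 g, loose, stands mouth-down on the desk. Origin: centre of its mouth, in the plane of the lower rim; z up to the glass. Inside, above a skirt of 42 mm bore, is a land (cell_land).
- cell_land (a point): On the cell's axis at the underside of its inner land, 14 mm above its rim. The land is 12 mm thick, its 30.4 mm bore goes over the port tube, and three hidden keyways 8 mm wide, 120 degrees apart, cut through it; nothing outside shows where. Off the keyways the land rests on the pins, rim 9.5 mm above the flange, where the cell can be turned or let go.
- cell_glass (a point): Centre of the cell's glass, 41 mm above its rim. Where keyways and pins meet (within about 0.1 rad; once in any turn of 2.1 rad, either way) the cell drops 5.5 mm on to the seal ring; the last 4 mm must be pushed. Fully home, the cell's rim lies on the flange and this point 41 mm above port_seat.
- rack: Clear tube rack, 46 x 142 x 68 mm, at the back near the microscope: a bystander. Origin: centre of its underside.
- vial: Amber vial, 44 mm across, 122 mm tall, behind the lamp to its left: a bystander. Origin: centre of its underside.
- cup_blue: Specimen cup with blue lid, 60 mm across, 70 mm tall, between the lamp and the microscope: a bystander. Origin: centre of its underside.
- oil: Small brown immersion oil bottle with black cap, 26 mm across, 68 mm tall, right of the lamp's front: a bystander. Origin: centre of its underside.
There are look-alikes about, which are no part of the job. Of the things that look like the filter_cell, the largest one is meant.

How it is judged:
By the outcome, as a careful person would: the job done as asked, in the order asked, and still so for the second after the job is handed in, while the arm keeps its last pose, push and grip.
It also fails if it takes over 72 s, if anything falls off the work surface, if the arm or the gripper's body presses on something with over 40 N, if the wrist force passes 120 N, or if a joint passes its speed limit or range.

## Working session

There is one attempt and no reset: what is moved stays moved. The work goes in short steps, Python scripts to look and compute and a tool call to move; the robot and the scene stay as the last step left them, time stands still between calls to the robot, and variables do not carry over. Pictures are saved under pics/ and viewed, and the job is handed in when it is done.

Besides the shell and the picture viewer there is one more tool, called after "Request:" as a command line: name --argument value ..., lists and objects as JSON in quotes. move_arm: Moves the arm, as the interface text tells. Its arguments: {"type":"object","properties":{"motion":{"type":"array"},"newtons":{"type":"number"}},"required":["motion"]}

```bash
mkdir -p pics; ls; python3 - <<'E'
from station import *
import cv2
s=state();print({k:s[k] for k in s})
for n in("scene","top"):
    c=read_camera(n);cv2.imwrite(f"pics/{n}0.png",c["pixels"][:,:,::-1])
    print(n,{k:c[k] for k in c if k!="pixels"})
E
```

```text
pics
{'time_s': 0.0, 'q': array([ 1.18976751,  0.41187473, -0.01274994,  1.59703399,  0.0055906 ,
        1.13432056, -0.08220771]), 'joint_velocities': array([-0.00054282,  0.00124097,  0.00052511,  0.00176777,  0.00033608,
       -0.00140742,  0.00010811]), 'joint_efforts': array([-6.08220962e-04, -5.87944615e+01,  6.41413629e-01, -2.91073358e+01,
       -5.38273214e-02,  1.81707123e-02,  1.99380333e-04]), 'eef_pos': array([ 0.19217085, -0.59418531,  0.22182869]), 'tool_rot': array([-4.33787248e-04,  8.08639565e-01, -5.88303844e-01, -6.72920116e-04]), 'contact_force': array([-0.47854741,  0.78583907, -0.59066803]), 'torque': array([0.02439008, 0.00240681, 0.0287747 ]), 'gripper_width': 0.0877412576300445}
scene {'fovy': 52.336647622240875, 'cx': 316.5282075391865, 'cy': 248.86543121837178, 'world_to_cam': array([[-0.61241025, -0.79034981,  0.01734513,  0.18969349],
       [ 0.37393423, -0.27027596,  0.88720015, -0.32682294],
       [-0.6965105 ,  0.5498164 ,  0.46105862, -0.47004377],
       [ 0.        ,  0.        ,  0.        ,  1.        ]])}
top {'fovy': 50.296269941768536, 'cx': 314.28390699448886, 'cy': 243.9876377638675, 'world_to_cam': array([[-0.00614914, -0.99954239, -0.02961762, -0.16499877],
       [ 0.99518437, -0.00901449,  0.09760534, -0.57250601],
       [-0.09782766, -0.0288748 ,  0.9947844 , -0.95953731],
       [ 0.        ,  0.        ,  0.        ,  1.        ]])}
```

View pics/scene0.png

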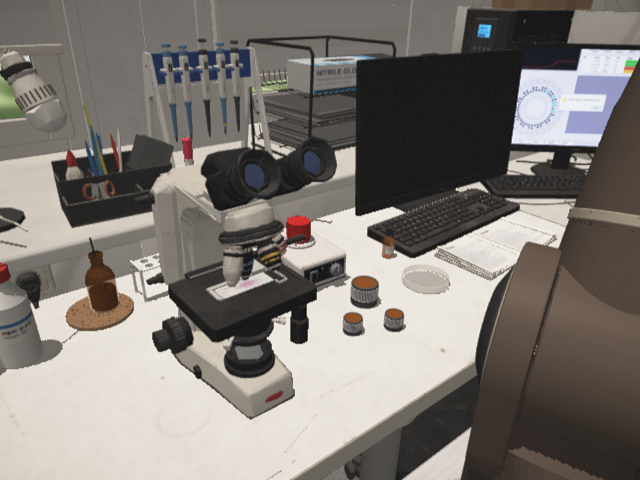

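View pics/top0.png

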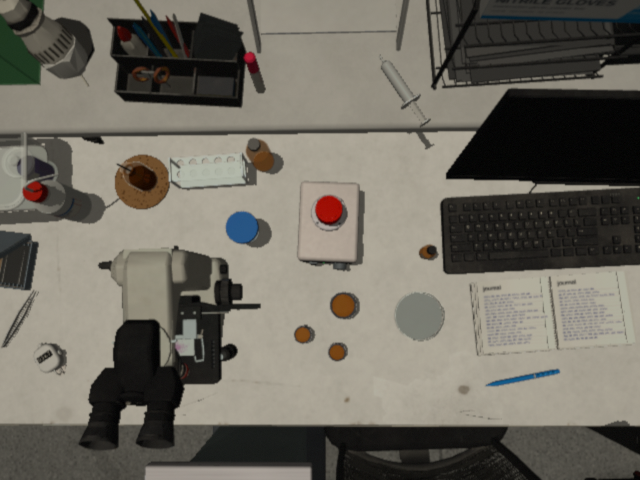

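The scene view shows the red cap on the lamp at (298,229), the large cell at (365,290), two small look-alikes at (353,323) and (394,319), and the dish at (425,278). In the top view the cap is at (329,210), the large cell at (343,305) and the dish at (419,316).

```bash
cat > h.py <<'E'
import numpy as np,cv2
from station import *
def ray(c,u,v):
    f=240/np.tan(np.radians(c["fovy"])/2);M=np.array(c["world_to_cam"]);R,t=M[:3,:3],M[:3,3]
    d=R.T@np.array([(u-c["cx"])/f,-(v-c["cy"])/f,-1.]);return -R.T@t,d
def onz(c,u,v,z):
    o,d=ray(c,u,v);return o+d*(z-o[2])/d[2]
def proj(c,p):
    f=240/np.tan(np.radians(c["fovy"])/2);M=np.array(c["world_to_cam"]);q=M[:3,:3]@p+M[:3,3]
    return np.array([c["cx"]+f*q[0]/-q[2],c["cy"]-f*q[1]/-q[2]])
def tri(c1,p1,c2,p2):
    o1,d1=ray(c1,*p1);o2,d2=ray(c2,*p2);A=np.c_[d1,-d2];s=np.linalg.lstsq(A,o2-o1,rcond=None)[0]
    a,b=o1+d1*s[0],o2+d2*s[1];return (a+b)/2,np.linalg.norm(a-b)
def blobs(img,lo,hi,roi,amin=20):
    x0,y0,x1,y1=roi;h=cv2.cvtColor(np.ascontiguousarray(img[y0:y1,x0:x1]),cv2.COLOR_RGB2HSV)
    m=cv2.inRange(h,lo,hi);cs,_=cv2.findContours(m,cv2.RETR_EXTERNAL,cv2.CHAIN_APPROX_NONE)
    out=[]
    for k in cs:
        if cv2.contourArea(k)>amin:
            e=cv2.fitEllipse(k) ;x,y,w,hh=cv2.boundingRect(k)
            out.append((np.array(e[0])+[x0,y0],e[1],(x+x0,y+y0,w,hh),cv2.contourArea(k)))
    return out
E
python3 - <<'E'
from h import *
np.set_printoptions(precision=4,suppress=True)
T=read_camera("top");S=read_camera("scene")
for n,c,rois in(("top",T,dict(red=(300,180,360,240),amb=(280,280,370,370),oil=(410,235,445,265),blue=(215,200,270,250),dish=(385,285,455,350))),("scene",S,dict(red=(275,205,325,255),amb=(335,265,415,340),oil=(375,230,400,265)))):
    for k,r in rois.items():
        lo,hi=dict(red=((0,150,120),(4,255,255)),amb=((5,120,60),(20,255,255)),oil=((5,80,20),(20,255,255)),blue=((95,100,50),(125,255,255)),dish=((0,0,120),(180,255,168)))[k]
        for b in blobs(c["pixels"],lo,hi,r):
            z=dict(red=.109,amb=.041,oil=.05,blue=.07,dish=.01)[k]
            print(n,k,b,onz(c,*b[0],z)[:2])
cv2.imwrite("pics/t1.png",cv2.resize(T["pixels"][160:360,280:480,::-1],None,fx=3,fy=3,interpolation=2))
cv2.imwrite("pics/s1.png",cv2.resize(S["pixels"][190:350,250:460,::-1],None,fx=3.5,fy=3.5,interpolation=2))
E
```

```text
top red (array([328.4767, 208.4764]), (25.24135971069336, 25.641756057739258), (316, 196, 26, 26), 507.0) [ 0.6261 -0.1973]
top amb (array([336.6473, 351.9895]), (13.694339752197266, 14.446292877197266), (330, 345, 15, 15), 153.5) [ 0.368  -0.2101]
top amb (array([302.2163, 334.2812]), (13.948793411254883, 14.145084381103516), (295, 327, 15, 15), 153.0) [ 0.4007 -0.1462]
top amb (array([342.6665, 305.1716]), (21.836936950683594, 22.17658233642578), (332, 294, 23, 23), 378.5) [ 0.4542 -0.2222]
top oil (array([426.9666, 251.6375]), (12.360522270202637, 15.052891731262207), (419, 245, 17, 14), 101.0) [ 0.5526 -0.3801]
top blue (array([241.6058, 227.07  ]), (30.4754638671875, 31.221696853637695), (226, 212, 32, 31), 745.5) [ 0.5996 -0.0361]
top dish (array([448.597 , 336.8521]), (9.55420207977295, 13.077935218811035), (443, 331, 12, 14), 57.0) [ 0.3924 -0.4243]
top dish (array([422.6736, 312.8619]), (53.136260986328125, 66.17742919921875), (387, 285, 68, 57), 2546.0) [ 0.438  -0.3763]
scene red (array([296.5119, 224.0387]), (16.760358810424805, 23.483932495117188), (287, 216, 24, 21), 214.0) [ 0.612  -0.1827]
scene amb (array([352.6673, 317.1345]), (7.990329742431641, 15.333749771118164), (345, 313, 16, 9), 94.5) [ 0.3854 -0.1318]
scene amb (array([393.9954, 313.1395]), (7.883771896362305, 15.589669227600098), (386, 309, 17, 9), 94.5) [ 0.3534 -0.1943]
scene amb (array([364.6383, 282.0361]), (10.242538452148438, 22.04085922241211), (354, 277, 23, 11), 175.5) [ 0.4545 -0.2222]
scene oil (array([388.0686, 246.1646]), (11.336252212524414, 23.36194610595703), (382, 236, 13, 23), 130.0) [ 0.5196 -0.3467]
```

View pics/t1.png

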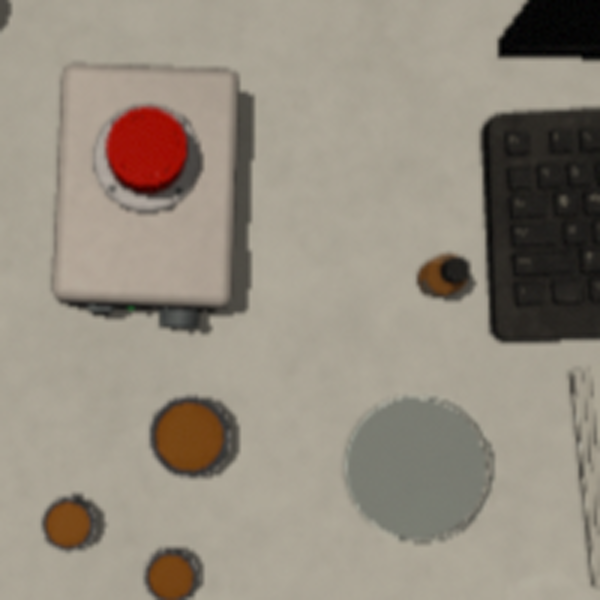

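View pics/s1.png

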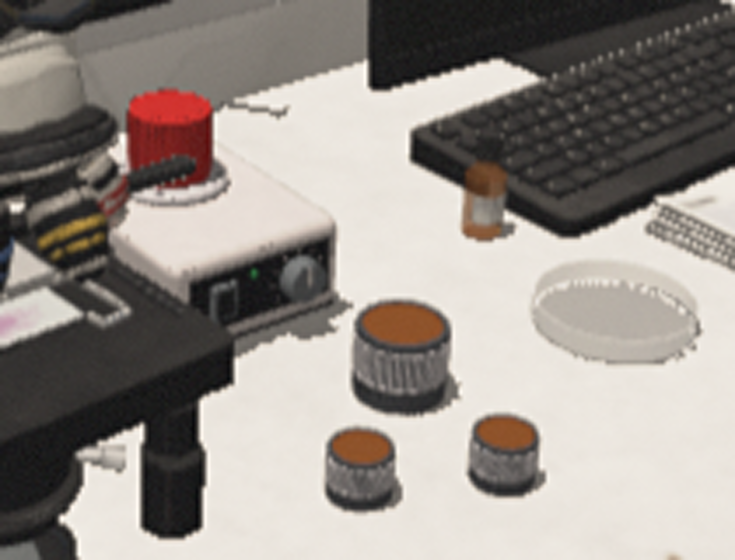

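```bash
python3 - <<'E'
from h import *
np.set_printoptions(precision=4,suppress=True)
T=read_camera("top");S=read_camera("scene")
print("cap scene@.109",onz(S,298.4,220.9,.109)[:2], "tri",tri(T,(328.5,208.7),S,(298.4,220.9)))
print("flange top@.068",onz(T,329.2,212.7,.068)[:2])
print("cell tri",tri(T,(342.7,305.2),S,(364.6,282.0)))
for z in(0.002,.008,.016):print("dish",z,onz(T,419.7,316.3,z)[:2])
print("oil tri",tri(T,(431.5,249.5),S,(390,233)))
# dish rim in scene crop: rim left531..698, top 260..~ ; base ellipse bottom 362
print("dish scene rim",onz(S,250+614.5/3.5,190+299/3.5,.016))
from station import state
for p,n in (((.626,-.197,.109),'cap'),((.44,-.37,.016),'dish')): print(n,proj(T,np.array(p)),proj(S,np.array(p)))
E
```

```text
cap scene@.109 [ 0.6219 -0.1944] tri (array([ 0.6261, -0.1974,  0.1067]), np.float64(3.9947501910214544e-05))
flange top@.068 [ 0.6251 -0.1986]
cell tri (array([ 0.4543, -0.2221,  0.0412]), np.float64(0.00041905200440414735))
dish 0.002 [ 0.4311 -0.3718]
dish 0.008 [ 0.4314 -0.3708]
dish 0.016 [ 0.4318 -0.3694]
oil tri (array([ 0.5559, -0.388 ,  0.0541]), np.float64(0.0007887981080000024))
dish scene rim [ 0.4312 -0.3661  0.016 ]
cap [328.2864 208.5242] [298.247  219.8831]
dish [419.911  311.9401] [423.4676 273.0187]
```

Request:
move_arm --motion '[{"tz": 0.02},{"tx": 0.026,"ty": 0.024},{"tx": 0.026,"ty": 0.024},{"tx": 0.026,"ty": 0.024},{"tx": 0.026,"ty": 0.024},{"tx": 0.026,"ty": 0.024},{"tx": 0.026,"ty": 0.024},{"tx": 0.026,"ty": 0.024},{"tx": 0.026,"ty": 0.024},{"tx": 0.026,"ty": 0.024}]'

```text
$.motion[0]: bad value
```

```bash
python3 -c "
from station import *
s=state();print(s['q'],s['contact_force'],s['tool_rot'])"
```

```text
[ 1.18978376  0.41143286 -0.0126672   1.59648752  0.00561353  1.13432022
 -0.08220388] [-0.30237805 -0.0728137   0.1080693 ] [-1.50706518e-04  8.08615859e-01 -5.88336892e-01 -2.66815094e-04]
```

Request:
move_arm --motion '[{"tx": 0,"ty": 0,"tz": 0.02,"turn": 0,"fingers": 1},{"tx": 0.026,"ty": 0.024,"tz": 0,"turn": 0,"fingers": 1},{"tx": 0.026,"ty": 0.024,"tz": 0,"turn": 0,"fingers": 1},{"tx": 0.026,"ty": 0.024,"tz": 0,"turn": 0,"fingers": 1},{"tx": 0.026,"ty": 0.024,"tz": 0,"turn": 0,"fingers": 1},{"tx": 0.026,"ty": 0.024,"tz": 0,"turn": 0,"fingers": 1},{"tx": 0.026,"ty": 0.024,"tz": 0,"turn": 0,"fingers": 1},{"tx": 0.026,"ty": 0.024,"tz": 0,"turn": 0,"fingers": 1},{"tx": 0.026,"ty": 0.024,"tz": 0,"turn": 0,"fingers": 1}]'

```text
time_s: 1.05
eef_pos: [0.3969, -0.4002, 0.2425]
tool_rot: [0.002, 0.803, -0.596, -0.001]
contact_force: [0.5, -0.8, -0.1]
gripper_width: 0.0878
```

```bash
python3 -c "
from station import *
s=state();print(s['q'],s['contact_force'],s['tool_rot'])"
```

```text
[ 0.80475591  0.29685565 -0.13094118  1.71478835  0.04722385  1.13467531
 -0.61732478] [ 0.48238076 -0.75359895 -0.05967187] [ 0.00225831  0.80305735 -0.59589655 -0.00104435]
```

Request:
move_arm --motion '[{"tx": 0.028,"ty": 0.025,"tz": -0.005,"turn": 0,"fingers": 1},{"tx": 0.028,"ty": 0.025,"tz": -0.005,"turn": 0,"fingers": 1},{"tx": 0.028,"ty": 0.025,"tz": -0.005,"turn": 0,"fingers": 1},{"tx": 0.028,"ty": 0.025,"tz": -0.005,"turn": 0,"fingers": 1},{"tx": 0.028,"ty": 0.025,"tz": -0.005,"turn": 0,"fingers": 1},{"tx": 0.028,"ty": 0.025,"tz": -0.005,"turn": 0,"fingers": 1},{"tx": 0.028,"ty": 0.025,"tz": -0.005,"turn": 0,"fingers": 1},{"tx": 0.028,"ty": 0.025,"tz": -0.005,"turn": 0,"fingers": 1},{"tx": 0,"ty": 0,"tz": 0,"turn": 0,"fingers": 1}]'

```text
time_s: 1.8
eef_pos: [0.6345, -0.1811, 0.2019]
tool_rot: [0.0, 0.805, -0.593, 0.0]
contact_force: [-0.9, 0.9, -0.6]
gripper_width: 0.088
```

```bash
python3 -c "
from station import *
s=state();print(s['q'],s['contact_force'],s['tool_rot'])
import cv2
c=read_camera('scene');cv2.imwrite('pics/s2.png',c['pixels'][:,:,::-1])"
```

```text
[ 0.35854304  0.49896243 -0.22581766  1.51739826  0.11917524  1.1380177
 -1.16136953] [-0.91834438  0.92904981 -0.57048309] [ 2.03169546e-04  8.04848748e-01 -5.93479762e-01  4.73931397e-04]
```

View pics/s2.png

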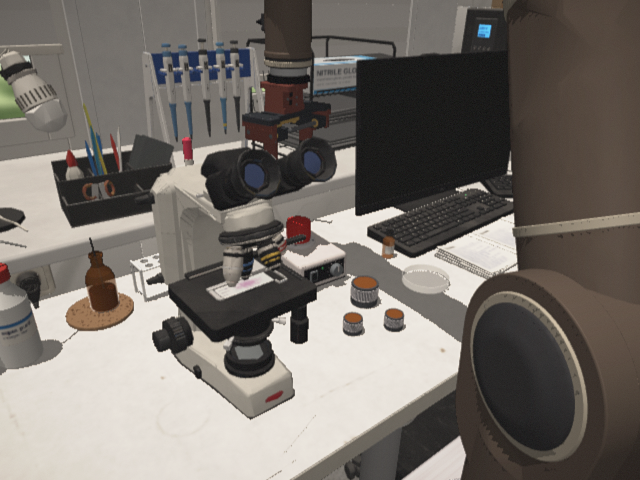

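The gripper hovers above the cap at (288,115), clear of the microscope. I'll centre it and descend.

Request:
move_arm --motion '[{"tx": -0.0085,"ty": -0.0165,"tz": 0,"turn": 0,"fingers": 1},{"tx": 0,"ty": 0,"tz": -0.02,"turn": 0,"fingers": 1},{"tx": 0,"ty": 0,"tz": -0.02,"turn": 0,"fingers": 1},{"tx": 0,"ty": 0,"tz": -0.02,"turn": 0,"fingers": 1},{"tx": 0,"ty": 0,"tz": 0,"turn": 0,"fingers": 1},{"tx": 0,"ty": 0,"tz": 0,"turn": 0,"fingers": 1}]'

```text
time_s: 2.35
eef_pos: [0.6219, -0.2053, 0.1414]
tool_rot: [0.003, 0.804, -0.595, 0.002]
contact_force: [0.1, -0.0, 0.2]
gripper_width: 0.0877
```

Request:
move_arm --motion '[{"tx": 0.004,"ty": 0.0073,"tz": 0,"turn": 0,"fingers": 1},{"tx": 0,"ty": 0,"tz": 0,"turn": 0,"fingers": 1},{"tx": 0,"ty": 0,"tz": 0,"turn": 0,"fingers": 1}]'

```text
time_s: 2.6
eef_pos: [0.6263, -0.1993, 0.1442]
tool_rot: [0.003, 0.803, -0.596, 0.003]
contact_force: [0.8, -0.7, -0.1]
gripper_width: 0.0876
```

```bash
python3 -c "
from station import *
import cv2
for n in('scene','top'):
    c=read_camera(n);r=dict(scene=(230,120,390,240),top=(250,130,410,250))[n]
    cv2.imwrite(f'pics/{n}3.png',cv2.resize(c['pixels'][r[1]:r[3],r[0]:r[2],::-1],None,fx=4,fy=4))"
```

```text
(no output)
```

View pics/scene3.png

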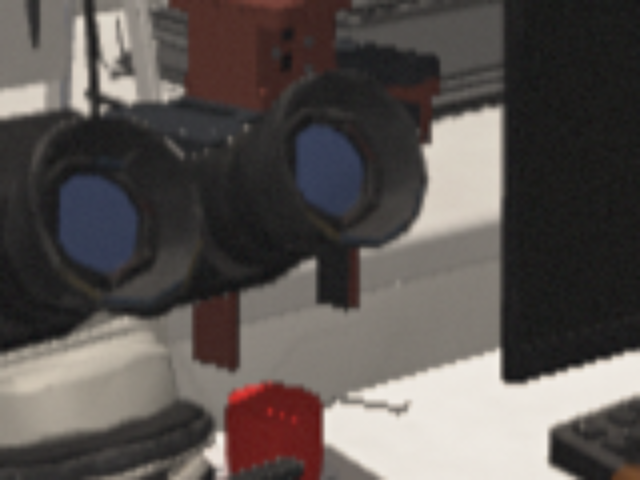

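View pics/top3.png

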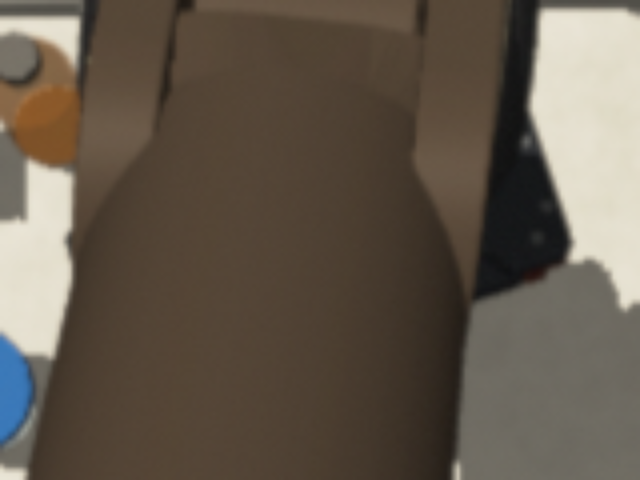

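The fingers straddle the cap (crop finger tips at (216,365) and (340,300), cap at (275,390)). Descending.

Request:
move_arm --motion '[{"tx": 0,"ty": 0,"tz": -0.016,"turn": 0,"fingers": 1},{"tx": 0,"ty": 0,"tz": -0.016,"turn": 0,"fingers": 1},{"tx": 0,"ty": 0.001,"tz": -0.014,"turn": 0,"fingers": 1},{"tx": 0,"ty": 0,"tz": 0,"turn": 0,"fingers": 1},{"tx": 0,"ty": 0,"tz": 0,"turn": 0,"fingers": 1},{"tx": 0,"ty": 0,"tz": 0,"turn": 0,"fingers": 1}]'

```text
time_s: 3.2
eef_pos: [0.6294, -0.1981, 0.1021]
tool_rot: [0.001, 0.804, -0.595, 0.006]
contact_force: [-0.7, 0.3, -0.2]
gripper_width: 0.0877
```

Request:
move_arm --motion '[{"tx": -0.003,"ty": 0,"tz": -0.007,"turn": 0,"fingers": 1},{"tx": 0,"ty": 0,"tz": -0.007,"turn": 0,"fingers": 1},{"tx": 0,"ty": 0,"tz": 0,"turn": 0,"fingers": 1},{"tx": 0,"ty": 0,"tz": 0,"turn": 0,"fingers": 1}]'

```text
time_s: 3.53
eef_pos: [0.6276, -0.1987, 0.0898]
tool_rot: [0.0, 0.804, -0.595, 0.009]
contact_force: [0.4, 0.5, -1.0]
gripper_width: 0.0876
```

Request:
move_arm --newtons 12 --motion '[{"tx": 0,"ty": 0,"tz": 0,"turn": 0,"fingers": 0.2},{"tx": 0,"ty": 0,"tz": 0,"turn": 0,"fingers": 0.2},{"tx": 0,"ty": 0,"tz": 0,"turn": 0,"fingers": -1},{"tx": 0,"ty": 0,"tz": 0,"turn": 0,"fingers": -1},{"tx": 0,"ty": 0,"tz": 0,"turn": 0,"fingers": -1},{"tx": 0,"ty": 0,"tz": 0,"turn": 0,"fingers": -1}]'

```text
time_s: 4.03
eef_pos: [0.628, -0.1989, 0.0906]
tool_rot: [0.0, 0.803, -0.595, 0.009]
contact_force: [0.4, 0.2, 0.3]
gripper_width: 0.0514
```

Request:
move_arm --motion '[{"tx": 0,"ty": 0,"tz": 0,"turn": 0,"fingers": -1},{"tx": 0,"ty": 0,"tz": 0,"turn": 0,"fingers": -1},{"tx": 0,"ty": 0,"tz": 0,"turn": 0,"fingers": -1}]'

```text
time_s: 4.28
eef_pos: [0.6279, -0.1983, 0.0906]
tool_rot: [0.0, 0.804, -0.595, 0.009]
contact_force: [0.2, 1.0, 0.0]
gripper_width: 0.0479
```

```bash
python3 -c "
from station import *
s=state();print(s['q'],s['contact_force'],s['gripper_width'],s['eef_pos'])"
```

```text
[ 0.37078805  0.59597357 -0.20591612  1.63961202  0.15579134  0.90594216
 -1.16995745] [0.24283463 0.95399473 0.01929187] 0.047903006559561596 [ 0.62792806 -0.19829953  0.09060668]
```

Request:
move_arm --motion '[{"tx": 0,"ty": 0,"tz": 0.01,"turn": 0,"fingers": -1},{"tx": 0,"ty": 0,"tz": 0.015,"turn": 0,"fingers": -1},{"tx": 0,"ty": 0,"tz": 0.02,"turn": 0,"fingers": -1},{"tx": 0,"ty": 0,"tz": 0.02,"turn": 0,"fingers": -1},{"tx": 0,"ty": 0,"tz": 0.02,"turn": 0,"fingers": -1},{"tx": 0,"ty": 0,"tz": 0,"turn": 0,"fingers": -1},{"tx": 0,"ty": 0,"tz": 0,"turn": 0,"fingers": -1}]'

```text
time_s: 4.87
eef_pos: [0.6269, -0.1985, 0.1816]
tool_rot: [0.0, 0.804, -0.595, 0.008]
contact_force: [-0.1, -0.2, -1.5]
gripper_width: 0.0475
```

```bash
python3 -c "
from station import *
import cv2
for n in('scene',):
    c=read_camera(n);r=(230,100,450,280)
    cv2.imwrite(f'pics/{n}4.png',cv2.resize(c['pixels'][r[1]:r[3],r[0]:r[2],::-1],None,fx=3,fy=3))"
```

```text
(no output)
```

View pics/scene4.png

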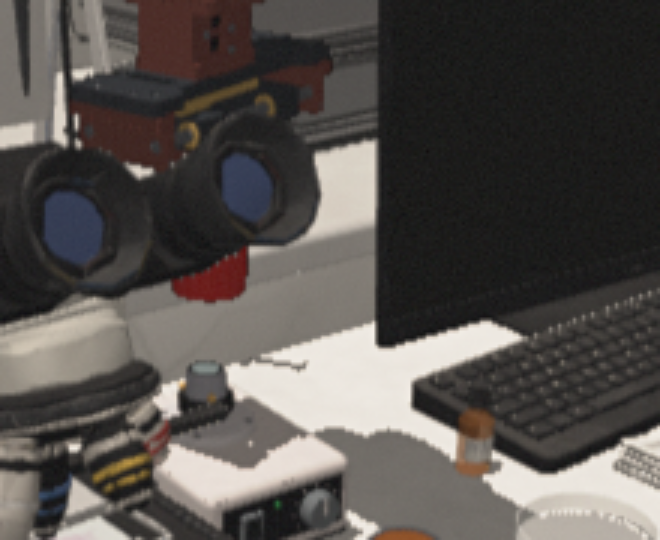

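The cap is lifted, with its bottom at crop (210,298). The port tube is exposed at crop (208,370). Next I'll go to the dish.

Request:
move_arm --motion '[{"tx": -0.015,"ty": -0.012,"tz": 0,"turn": 0,"fingers": -1},{"tx": -0.025,"ty": -0.022,"tz": 0,"turn": 0,"fingers": -1},{"tx": -0.025,"ty": -0.022,"tz": 0,"turn": 0,"fingers": -1},{"tx": -0.025,"ty": -0.022,"tz": 0,"turn": 0,"fingers": -1},{"tx": -0.025,"ty": -0.022,"tz": 0,"turn": 0,"fingers": -1},{"tx": -0.025,"ty": -0.022,"tz": 0,"turn": 0,"fingers": -1},{"tx": -0.02,"ty": -0.018,"tz": 0,"turn": 0,"fingers": -1},{"tx": 0,"ty": 0,"tz": 0,"turn": 0,"fingers": -1},{"tx": 0,"ty": 0,"tz": 0,"turn": 0,"fingers": -1}]'

```text
time_s: 5.67
eef_pos: [0.4558, -0.3385, 0.1733]
tool_rot: [0.0, 0.805, -0.593, 0.003]
contact_force: [-0.9, 0.5, -0.6]
gripper_width: 0.0475
```

```bash
python3 -c "
from h import *
s=state();print(s['q'],s['contact_force'],s['gripper_width'],s['eef_pos'])
for n in('scene','top'):
    c=read_camera(n);r=dict(scene=(230,100,470,310),top=(280,160,480,340))[n]
    cv2.imwrite(f'pics/{n}5.png',cv2.resize(c['pixels'][r[1]:r[3],r[0]:r[2],::-1],None,fx=3.2,fy=3.2,interpolation=2))"
```

```text
[ 0.69949522  0.36831638 -0.18749029  1.79038063  0.08136782  0.98503539
 -0.79113358] [-0.91763546  0.53743996 -0.6210321 ] 0.047486164173533504 [ 0.45579338 -0.3385313   0.17327642]
```

View pics/scene5.png

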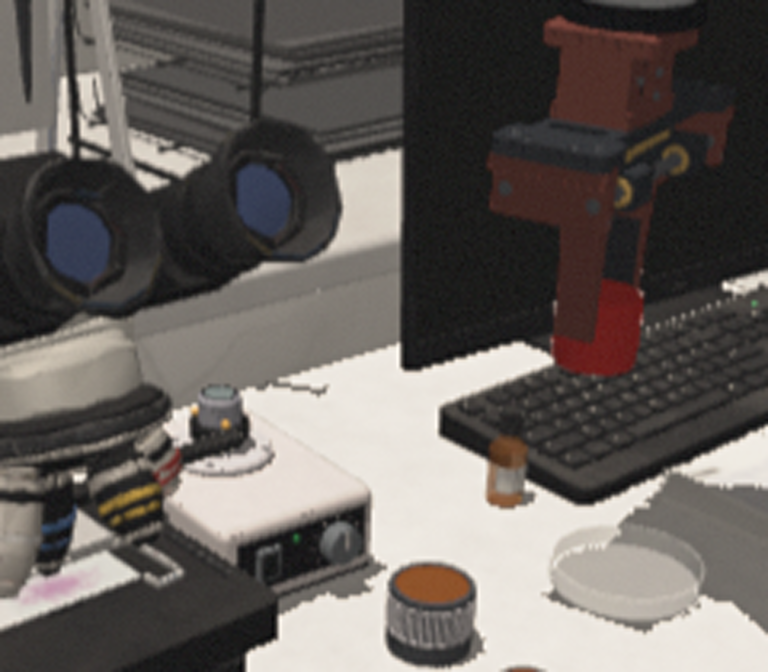

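View pics/top5.png

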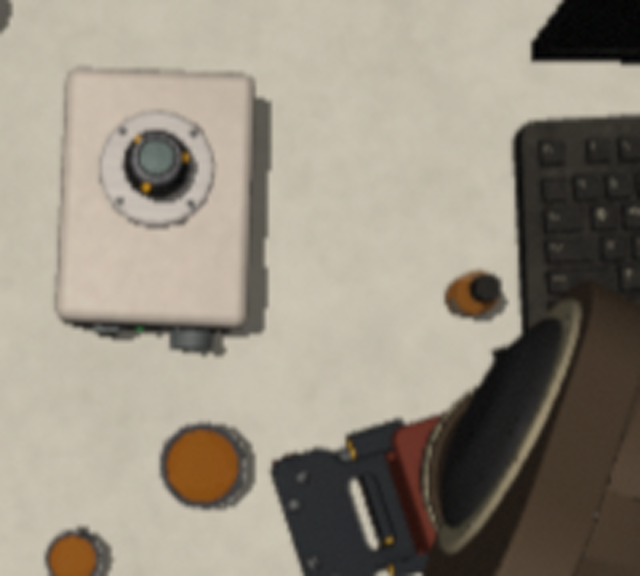

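Top view: the port tube is at crop (157,157) with pins at (137,140), (186,158) and (146,187). The flange is centred at (157,168). In the scene view the cap is held upright over the keyboard side.

Request:
move_arm --motion '[{"tx": -0.012,"ty": -0.015,"tz": 0,"turn": 0,"fingers": -1},{"tx": -0.008,"ty": -0.012,"tz": -0.01,"turn": 0,"fingers": -1},{"tx": 0,"ty": 0,"tz": -0.02,"turn": 0,"fingers": -1},{"tx": 0,"ty": 0,"tz": -0.02,"turn": 0,"fingers": -1},{"tx": 0,"ty": 0,"tz": -0.02,"turn": 0,"fingers": -1},{"tx": 0,"ty": 0,"tz": 0,"turn": 0,"fingers": -1},{"tx": 0,"ty": 0,"tz": 0,"turn": 0,"fingers": -1}]'

```text
time_s: 6.35
eef_pos: [0.4424, -0.3604, 0.0975]
tool_rot: [-0.002, 0.809, -0.588, 0.003]
contact_force: [0.1, -0.3, -0.2]
gripper_width: 0.0478
```

```bash
python3 -c "
from h import *
s=state();print(s['q'],s['contact_force'],s['gripper_width'],s['eef_pos'])
T=read_camera('top');c=read_camera('scene');r=(370,180,490,320)
print(onz(T,329.06,209.06,.1035),onz(T,329.2,212.7,.068),tri(T,(329.06,209.06),c,(230+218/3.2,100+391/3.2)))
cv2.imwrite(f'pics/s6.png',cv2.resize(c['pixels'][r[1]:r[3],r[0]:r[2],::-1],None,fx=4,fy=4,interpolation=2))"
```

```text
[ 0.73368996  0.46182121 -0.17337738  1.85340368  0.09959256  0.82817709
 -0.74608771] [ 0.12198073 -0.33453057 -0.23051454] 0.0478251371158206 [ 0.44240274 -0.36040255  0.09746697]
[ 0.62594471 -0.19836615  0.1035    ] [ 0.62506497 -0.19858688  0.068     ] (array([ 0.62637547, -0.1978258 ,  0.10357076]), np.float64(0.001389301192625418))
```

View pics/s6.png

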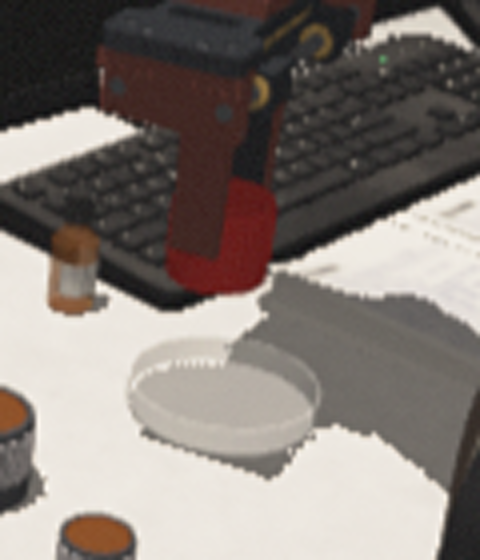

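The cap hangs above the dish rim (crop (220,345)). I'll centre it and lower.

Request:
move_arm --motion '[{"tx": -0.011,"ty": -0.0095,"tz": 0,"turn": 0,"fingers": -1},{"tx": 0,"ty": 0,"tz": -0.015,"turn": 0,"fingers": -1},{"tx": 0,"ty": 0,"tz": -0.015,"turn": 0,"fingers": -1},{"tx": 0,"ty": 0,"tz": 0,"turn": 0,"fingers": -1},{"tx": 0,"ty": 0,"tz": 0,"turn": 0,"fingers": -1}]'

```text
time_s: 6.87
eef_pos: [0.436, -0.3719, 0.0738]
tool_rot: [-0.002, 0.81, -0.587, 0.009]
contact_force: [-0.1, 0.3, -0.7]
gripper_width: 0.0477
```

```bash
python3 -c "
from h import *
s=state();print(s['contact_force'],s['gripper_width'],s['eef_pos'])
c=read_camera('scene');r=(370,180,490,320)
cv2.imwrite(f'pics/s7.png',cv2.resize(c['pixels'][r[1]:r[3],r[0]:r[2],::-1],None,fx=4,fy=4,interpolation=2))"
```

```text
[-0.06925811  0.25131467 -0.70647001] 0.04770221781723891 [ 0.43603348 -0.37185944  0.07383363]
```

View pics/s7.png

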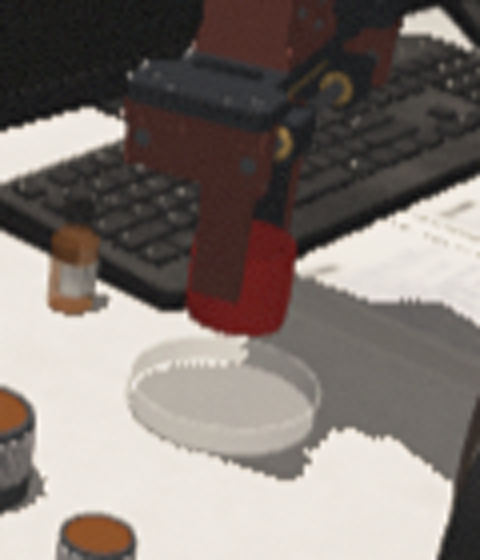

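Request:
move_arm --motion '[{"tx": -0.004,"ty": 0.001,"tz": -0.015,"turn": 0,"fingers": -1},{"tx": 0,"ty": 0,"tz": -0.015,"turn": 0,"fingers": -1},{"tx": 0,"ty": 0,"tz": -0.01,"turn": 0,"fingers": -1},{"tx": 0,"ty": 0,"tz": 0,"turn": 0,"fingers": -1},{"tx": 0,"ty": 0,"tz": 0,"turn": 0,"fingers": -1}]'

```text
time_s: 7.33
eef_pos: [0.4361, -0.3725, 0.0389]
tool_rot: [-0.002, 0.81, -0.586, 0.013]
contact_force: [1.0, -0.2, -1.2]
gripper_width: 0.0478
```

```bash
python3 -c "
from h import *
s=state();print(s['contact_force'],s['gripper_width'],s['eef_pos'])
c=read_camera('scene');r=(370,180,490,320)
cv2.imwrite(f'pics/s8.png',cv2.resize(c['pixels'][r[1]:r[3],r[0]:r[2],::-1],None,fx=4,fy=4,interpolation=2))"
```

```text
[ 1.00555005 -0.24819993 -1.1891609 ] 0.04781999019149246 [ 0.43605677 -0.37254447  0.03892004]
```

View pics/s8.png

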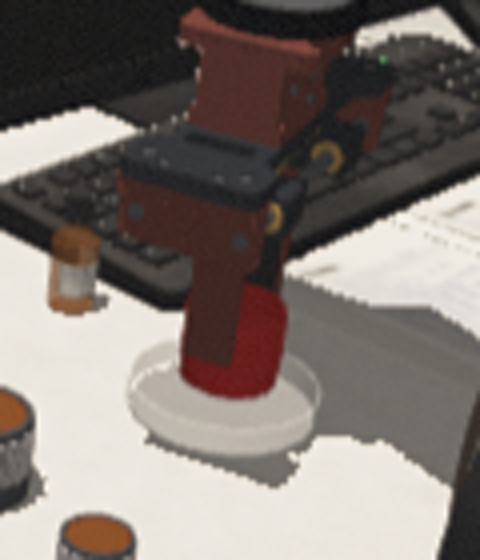

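Request:
move_arm --motion '[{"tx": -0.004,"ty": 0.001,"tz": -0.008,"turn": 0,"fingers": -1},{"tx": 0,"ty": 0,"tz": -0.004,"turn": 0,"fingers": -1},{"tx": 0,"ty": 0,"tz": 0,"turn": 0,"fingers": -1},{"tx": 0,"ty": 0,"tz": 0,"turn": 0,"fingers": -1}]'

```text
time_s: 7.72
eef_pos: [0.4327, -0.3722, 0.028]
tool_rot: [-0.002, 0.81, -0.586, 0.015]
contact_force: [0.0, -0.9, -1.4]
gripper_width: 0.0478
```

Request:
move_arm --motion '[{"tx": 0,"ty": 0,"tz": -0.003,"turn": 0,"fingers": -1},{"tx": 0,"ty": 0,"tz": 0,"turn": 0,"fingers": -1},{"tx": 0,"ty": 0,"tz": 0,"turn": 0,"fingers": -1}]'

```text
time_s: 7.97
eef_pos: [0.433, -0.3724, 0.0251]
tool_rot: [-0.002, 0.81, -0.586, 0.015]
contact_force: [0.6, -0.4, 0.8]
gripper_width: 0.0473
```

Request:
move_arm --motion '[{"tx": 0,"ty": 0,"tz": -0.002,"turn": 0,"fingers": -1},{"tx": 0,"ty": 0,"tz": 0,"turn": 0,"fingers": -1},{"tx": 0,"ty": 0,"tz": 0,"turn": 0,"fingers": -1}]'

```text
time_s: 8.22
eef_pos: [0.434, -0.3728, 0.0244]
tool_rot: [-0.002, 0.81, -0.586, 0.016]
contact_force: [0.5, 0.2, -0.1]
gripper_width: 0.0474
```

```bash
python3 -c "
from h import *
s=state();print(s['contact_force'],s['gripper_width'],s['eef_pos'])
c=read_camera('scene');r=(370,180,490,320)
cv2.imwrite(f'pics/s9.png',cv2.resize(c['pixels'][r[1]:r[3],r[0]:r[2],::-1],None,fx=4,fy=4,interpolation=2))"
```

```text
[ 0.52439934  0.16729227 -0.11427454] 0.04744692825273396 [ 0.43400203 -0.37275662  0.02442357]
```

View pics/s9.png

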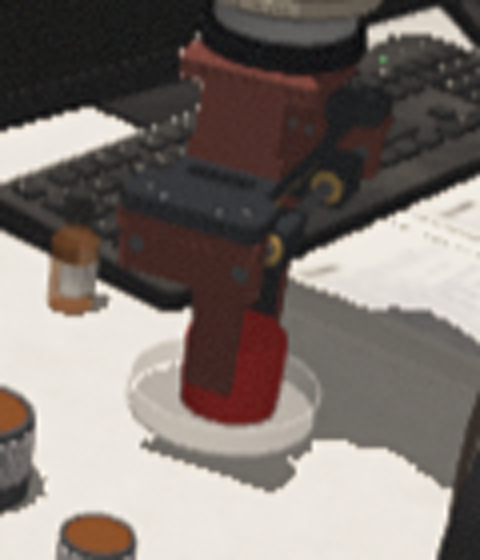

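Request:
move_arm --motion '[{"tx": 0,"ty": 0,"tz": -0.002,"turn": 0,"fingers": -1},{"tx": 0,"ty": 0,"tz": -0.001,"turn": 0,"fingers": -1},{"tx": 0,"ty": 0,"tz": 0,"turn": 0,"fingers": -1}]'

```text
time_s: 8.52
eef_pos: [0.4344, -0.3728, 0.0234]
tool_rot: [-0.002, 0.81, -0.586, 0.017]
contact_force: [-1.0, 1.0, -0.7]
gripper_width: 0.0476
```

```bash
python3 -c "
from h import *
s=state();print(s['contact_force'],s['gripper_width'],s['eef_pos'])
c=read_camera('scene')
import math
for z in (.002,.005,.008):
  print(z,max((proj(c,np.array([.433+.024*math.cos(a),-.372+.024*math.sin(a),z]))[1]-180)*4 for a in np.linspace(0,6.28,60)))
"
```

```text
[-0.97804535  1.0090634  -0.72055954] 0.047587356991095085 [ 0.43437027 -0.37281907  0.02335941]
0.002 426.3024305740814
0.005 421.0629091695548
0.008 415.80815058412327
```

Request:
move_arm --motion '[{"tx": 0,"ty": 0,"tz": -0.001,"turn": 0,"fingers": -1},{"tx": 0,"ty": 0,"tz": 0,"turn": 0,"fingers": -1},{"tx": 0,"ty": 0,"tz": 0,"turn": 0,"fingers": 0.2},{"tx": 0,"ty": 0,"tz": 0,"turn": 0,"fingers": 0.5},{"tx": 0,"ty": 0,"tz": 0,"turn": 0,"fingers": 1},{"tx": 0,"ty": 0,"tz": 0,"turn": 0,"fingers": 1},{"tx": 0,"ty": 0,"tz": 0,"turn": 0,"fingers": 1}]'

```text
time_s: 9.15
eef_pos: [0.4345, -0.3729, 0.0222]
tool_rot: [-0.002, 0.81, -0.586, 0.017]
contact_force: [0.2, 0.0, -1.0]
gripper_width: 0.076
```

```bash
python3 -c "
from h import *
s=state();print(s['contact_force'],s['gripper_width'],s['eef_pos'])
c=read_camera('scene');r=(370,180,490,320)
cv2.imwrite(f'pics/s10.png',cv2.resize(c['pixels'][r[1]:r[3],r[0]:r[2],::-1],None,fx=4,fy=4,interpolation=2))"
```

```text
[ 0.21807742  0.0269875  -1.02137909] 0.07600087681483333 [ 0.43445791 -0.37293644  0.02219952]
```

View pics/s10.png

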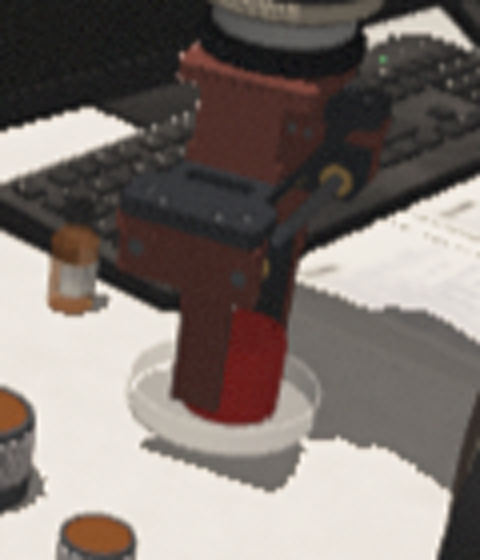

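The cap stands in the dish and the fingers are opening. I'll lift and move towards the cell.

Request:
move_arm --motion '[{"tx": 0,"ty": 0,"tz": 0.005,"turn": 0,"fingers": 1},{"tx": 0,"ty": 0,"tz": 0.015,"turn": 0,"fingers": 1},{"tx": 0,"ty": 0,"tz": 0.02,"turn": 0,"fingers": 1},{"tx": 0,"ty": 0,"tz": 0.025,"turn": 0,"fingers": 1},{"tx": 0,"ty": 0,"tz": 0.025,"turn": 0,"fingers": 1},{"tx": 0.003,"ty": 0.02,"tz": 0,"turn": 0,"fingers": 1},{"tx": 0.004,"ty": 0.03,"tz": 0,"turn": 0,"fingers": 1},{"tx": 0.004,"ty": 0.03,"tz": 0,"turn": 0,"fingers": 1},{"tx": 0.004,"ty": 0.03,"tz": 0,"turn": 0,"fingers": 1},{"tx": 0.003,"ty": 0.02,"tz": 0,"turn": 0,"fingers": 1}]'

```text
time_s: 10.03
eef_pos: [0.4503, -0.2443, 0.1192]
tool_rot: [-0.001, 0.807, -0.591, 0.018]
contact_force: [0.2, 0.6, 0.4]
gripper_width: 0.088
```

Request:
move_arm --motion '[{"tx": 0,"ty": 0,"tz": 0,"turn": 0,"fingers": 1},{"tx": 0,"ty": 0,"tz": 0,"turn": 0,"fingers": 1}]'

```text
time_s: 10.2
eef_pos: [0.4516, -0.2393, 0.1203]
tool_rot: [-0.002, 0.809, -0.588, 0.019]
contact_force: [-0.6, -0.1, 0.2]
gripper_width: 0.0878
```

```bash
python3 -c "
from h import *
s=state();print(s['q'],s['contact_force'],s['gripper_width'],s['eef_pos'],s['tool_rot'])
for n in('scene','top'):
    c=read_camera(n);r=dict(scene=(270,140,490,340),top=(280,160,480,360))[n]
    cv2.imwrite(f'pics/{n}11.png',cv2.resize(c['pixels'][r[1]:r[3],r[0]:r[2],::-1],None,fx=2.9,fy=2.9,interpolation=2))"
```

```text
[ 0.5689026   0.33006519 -0.21797442  1.99980503  0.10784292  0.78506605
 -0.96816065] [-0.55217704 -0.12690926  0.15314978] 0.08781437434299459 [ 0.4515656  -0.23927394  0.12034679] [-0.00190563  0.8088356  -0.58774011  0.01851738]
```

View pics/scene11.png

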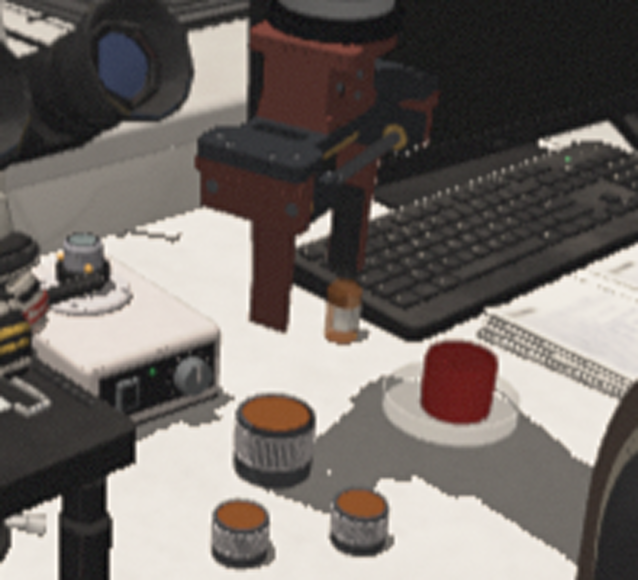

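View pics/top11.png

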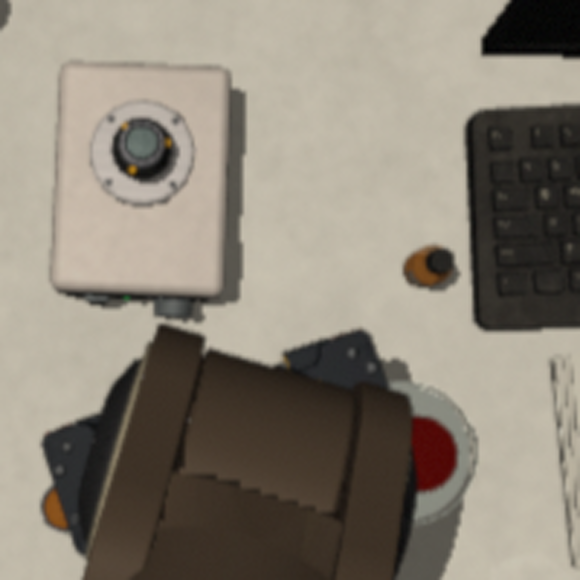

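The cap stands mouth-down in the dish (crop (458,380)). The tool has picked up about 2° of tilt, so I'll test whether slow upward moves undo it.

Request:
move_arm --motion '[{"tx": 0.0005,"ty": 0.003,"tz": 0.004,"turn": 0,"fingers": 1},{"tx": 0.0005,"ty": 0.003,"tz": 0.004,"turn": 0,"fingers": 1},{"tx": 0.0005,"ty": 0.003,"tz": 0.004,"turn": 0,"fingers": 1},{"tx": 0.0005,"ty": 0.003,"tz": 0.004,"turn": 0,"fingers": 1},{"tx": 0,"ty": 0,"tz": 0,"turn": 0,"fingers": 1}]'

```text
time_s: 10.72
eef_pos: [0.4525, -0.2318, 0.1376]
tool_rot: [-0.001, 0.806, -0.591, 0.018]
contact_force: [-0.0, -0.1, -0.1]
gripper_width: 0.0875
```

```bash
python3 -c "
from h import *
s=state();print(s['q'],s['eef_pos'],s['tool_rot'])"
```

```text
[ 0.55890334  0.3026926  -0.22265293  1.98902047  0.10060083  0.82337352
 -0.98577181] [ 0.45248558 -0.23180973  0.1376041 ] [-0.00130063  0.80616609 -0.59140267  0.01836916]
```

Request:
move_arm --motion '[{"tx": 0,"ty": 0,"tz": 0.035,"turn": 0,"fingers": 1},{"tx": 0,"ty": 0,"tz": 0.035,"turn": 0,"fingers": 1},{"tx": 0,"ty": 0,"tz": 0,"turn": 0,"fingers": 1},{"tx": 0,"ty": 0,"tz": 0,"turn": 0,"fingers": 1}]'

```text
time_s: 11.05
eef_pos: [0.4513, -0.2318, 0.2098]
tool_rot: [-0.001, 0.806, -0.592, 0.017]
contact_force: [-0.4, 0.8, -0.2]
gripper_width: 0.088
```

```bash
python3 -c "
from h import *
s=state();print(s['q'],s['eef_pos'],s['tool_rot'])"
```

```text
[ 0.57198057  0.21602767 -0.22963033  1.90859331  0.06743945  0.98996208
 -0.9543957 ] [ 0.45127549 -0.23181335  0.20980581] [-0.0010835   0.80595319 -0.59173007  0.01714073]
```

Request:
move_arm --motion '[{"tx": 0.001,"ty": 0.005,"tz": -0.035,"turn": 0,"fingers": 1},{"tx": 0.002,"ty": 0.005,"tz": -0.035,"turn": 0,"fingers": 1},{"tx": 0,"ty": 0,"tz": -0.03,"turn": 0,"fingers": 1},{"tx": 0,"ty": 0,"tz": 0,"turn": 0,"fingers": 1},{"tx": 0,"ty": 0,"tz": 0,"turn": 0,"fingers": 1}]'

```text
time_s: 11.47
eef_pos: [0.4552, -0.2227, 0.1079]
tool_rot: [-0.002, 0.805, -0.592, 0.02]
contact_force: [-0.4, 0.5, 0.9]
gripper_width: 0.0876
```

```bash
python3 -c "
from h import *
s=state();print(s['q'],s['eef_pos'],s['tool_rot'])"
```

```text
[ 0.53777986  0.34022904 -0.22294001  2.02311528  0.12192257  0.74976034
 -1.0272829 ] [ 0.45515775 -0.22269224  0.10793903] [-0.00164265  0.80543175 -0.59233537  0.02039125]
```

Tilt builds up radially with descents. Turning half round flips it, so the next descent should cancel it.

Request:
move_arm --motion '[{"tx": 0,"ty": 0,"tz": 0.004,"turn": 0.12,"fingers": 1},{"tx": 0,"ty": 0,"tz": 0,"turn": 0.12,"fingers": 1},{"tx": 0,"ty": 0,"tz": 0,"turn": 0.12,"fingers": 1},{"tx": 0,"ty": 0,"tz": 0,"turn": 0.12,"fingers": 1},{"tx": 0,"ty": 0,"tz": 0,"turn": 0.12,"fingers": 1},{"tx": 0,"ty": 0,"tz": 0,"turn": 0.12,"fingers": 1},{"tx": 0,"ty": 0,"tz": 0,"turn": 0.12,"fingers": 1},{"tx": 0,"ty": 0,"tz": 0,"turn": 0.12,"fingers": 1},{"tx": 0,"ty": 0,"tz": 0,"turn": 0.12,"fingers": 1},{"tx": 0,"ty": 0,"tz": 0,"turn": 0.12,"fingers": 1}]'

```text
time_s: 12.3
eef_pos: [0.459, -0.2268, 0.1255]
tool_rot: [-0.01, 1.0, -0.012, 0.021]
contact_force: [0.8, -0.2, -0.3]
gripper_width: 0.0878
```

```bash
python3 -c "
from h import *
s=state();print(s['q'],s['eef_pos'],s['tool_rot'])"
```

```text
[ 0.80847627  0.3671143  -0.51520908  1.97018533  0.19879777  0.82479956
  0.16803498] [ 0.45901072 -0.22678601  0.1255476 ] [-0.01021938  0.9996619  -0.01188994  0.02074328]
```

Request:
move_arm --motion '[{"tx": -0.001,"ty": 0.001,"tz": 0,"turn": 0.12,"fingers": 1},{"tx": 0,"ty": 0,"tz": 0,"turn": 0.12,"fingers": 1},{"tx": 0,"ty": 0,"tz": 0,"turn": 0.12,"fingers": 1},{"tx": 0,"ty": 0,"tz": 0,"turn": 0.12,"fingers": 1},{"tx": 0,"ty": 0,"tz": 0,"turn": 0.12,"fingers": 1},{"tx": 0,"ty": 0,"tz": 0,"turn": 0.12,"fingers": 1},{"tx": 0,"ty": 0,"tz": 0,"turn": 0.12,"fingers": 1},{"tx": 0,"ty": 0,"tz": 0,"turn": 0.12,"fingers": 1},{"tx": 0,"ty": 0,"tz": 0,"turn": 0.12,"fingers": 1},{"tx": 0,"ty": 0,"tz": 0,"turn": 0,"fingers": 1}]'

```text
time_s: 13.13
eef_pos: [0.4618, -0.2344, 0.142]
tool_rot: [-0.012, 0.851, 0.525, 0.016]
contact_force: [0.5, 0.3, 0.1]
gripper_width: 0.0878
```

```bash
cat >> h.py <<'E'
def show():
    s=state();w,x,y,z=s['tool_rot'];np.set_printoptions(precision=4,suppress=True)
    print('t',s['time_s'],'q',s['q'],'pos',s['eef_pos'],'F',s['contact_force'],'w',s['gripper_width'])
    xa=np.array([1-2*(y*y+z*z),2*(x*y+w*z),2*(x*z-w*y)]);za=np.array([2*(x*z+w*y),2*(y*z-w*x),1-2*(x*x+y*y)])
    print('yaw',np.arctan2(xa[1],xa[0]),'tilt',za[:2],'jawtilt',xa[2])
E
python3 -c "
from h import *
show()"
```

```text
t 13.1333 q [ 1.0154  0.4336 -0.7775  1.9026  0.3228  0.9422  1.1988] pos [ 0.4618 -0.2344  0.142 ] F [0.5334 0.3467 0.1343] w 0.08776234687860016
yaw 1.1057577230447433 tilt [0.0144 0.0371] jawtilt 0.039641571832524876
```

Request:
move_arm --motion '[{"tx": -0.001,"ty": 0.001,"tz": 0,"turn": 0.12,"fingers": 1},{"tx": -0.001,"ty": 0.001,"tz": 0,"turn": 0.12,"fingers": 1},{"tx": -0.001,"ty": 0.001,"tz": 0,"turn": 0.12,"fingers": 1},{"tx": -0.001,"ty": 0.001,"tz": 0,"turn": 0.12,"fingers": 1},{"tx": -0.001,"ty": 0.002,"tz": 0,"turn": 0.12,"fingers": 1},{"tx": -0.001,"ty": 0.002,"tz": 0,"turn": 0.12,"fingers": 1},{"tx": -0.001,"ty": 0.002,"tz": 0,"turn": 0.12,"fingers": 1},{"tx": 0,"ty": 0,"tz": 0,"turn": 0,"fingers": 1}]'

```text
time_s: 13.8
eef_pos: [0.4557, -0.2292, 0.1507]
tool_rot: [-0.012, 0.563, 0.826, 0.008]
contact_force: [-0.4, -0.3, 0.6]
gripper_width: 0.0874
```

```bash
python3 -c "
from h import *
show()"
```

```text
t 13.8 q [ 1.1364  0.4899 -0.9788  1.8892  0.4452  1.0284  1.914 ] pos [ 0.4557 -0.2292  0.1507] F [-0.3678 -0.2855  0.6355] w 0.08737241620492335
yaw 1.9458062667286982 tilt [-0.0121  0.0266] jawtilt 0.02916600057615773
```

Request:
move_arm --motion '[{"tx": -0.0015,"ty": 0.007,"tz": -0.01,"turn": 0,"fingers": 1},{"tx": 0,"ty": 0,"tz": -0.012,"turn": 0,"fingers": 1},{"tx": 0,"ty": 0,"tz": -0.012,"turn": 0,"fingers": 1},{"tx": 0,"ty": 0,"tz": -0.012,"turn": 0,"fingers": 1},{"tx": 0,"ty": 0,"tz": -0.012,"turn": 0,"fingers": 1},{"tx": 0,"ty": 0,"tz": -0.012,"turn": 0,"fingers": 1},{"tx": 0,"ty": 0,"tz": 0,"turn": 0,"fingers": 1}]'

```text
time_s: 14.38
eef_pos: [0.453, -0.2226, 0.074]
tool_rot: [-0.012, 0.573, 0.819, 0.006]
contact_force: [0.4, -0.1, 0.6]
gripper_width: 0.0876
```

```bash
python3 -c "
from h import *
show()
c=read_camera('scene');r=(270,140,490,340)
cv2.imwrite(f'pics/s12.png',cv2.resize(c['pixels'][r[1]:r[3],r[0]:r[2],::-1],None,fx=2.9,fy=2.9,interpolation=2))"
```

```text
t 14.3833 q [ 1.0529  0.5768 -0.891   1.9698  0.5526  0.8835  1.7895] pos [ 0.453  -0.2226  0.074 ] F [ 0.4042 -0.0909  0.6277] w 0.08756239495215179
yaw 1.9212245702397617 tilt [-0.0127  0.024 ] jawtilt 0.02694410716336089
```

View pics/s12.png

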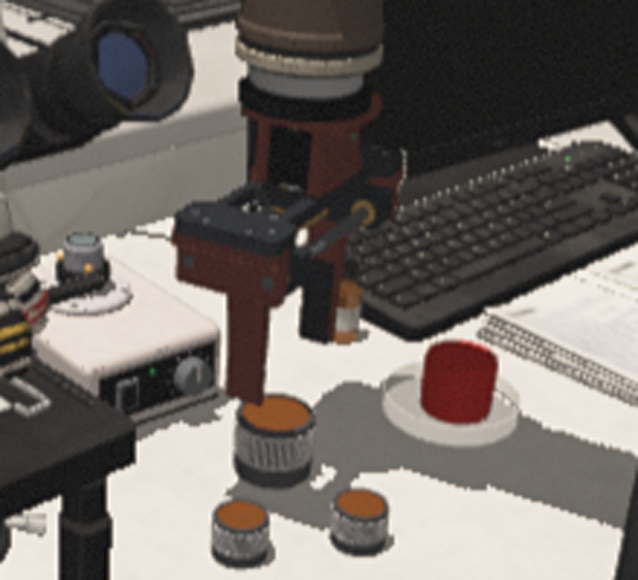

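The fingers are above the cell (crop (248,400) and (320,335)). Descending over it.

Request:
move_arm --motion '[{"tx": 0.001,"ty": 0,"tz": -0.01,"turn": 0,"fingers": 1},{"tx": 0,"ty": 0,"tz": -0.01,"turn": 0,"fingers": 1},{"tx": 0,"ty": 0,"tz": -0.01,"turn": 0,"fingers": 1},{"tx": 0,"ty": 0,"tz": -0.01,"turn": 0,"fingers": 1},{"tx": 0,"ty": 0,"tz": -0.006,"turn": 0,"fingers": 1},{"tx": 0,"ty": 0,"tz": -0.006,"turn": 0,"fingers": 1},{"tx": 0,"ty": 0,"tz": 0,"turn": 0,"fingers": 1},{"tx": 0,"ty": 0,"tz": 0,"turn": 0,"fingers": 1}]'

```text
time_s: 15.1
eef_pos: [0.4552, -0.2224, 0.0172]
tool_rot: [-0.012, 0.573, 0.819, 0.007]
contact_force: [0.1, -0.4, -0.5]
gripper_width: 0.0876
```

```bash
python3 -c "
from h import *
show()
c=read_camera('scene');r=(320,240,420,340)
cv2.imwrite(f'pics/s13.png',cv2.resize(c['pixels'][r[1]:r[3],r[0]:r[2],::-1],None,fx=5,fy=5,interpolation=2))"
```

```text
t 15.1 q [ 0.9897  0.6576 -0.8146  2.0006  0.6469  0.7857  1.7135] pos [ 0.4552 -0.2224  0.0172] F [ 0.1035 -0.3913 -0.4715] w 0.08760259239759145
yaw 1.9210418261013333 tilt [-0.0116  0.0246] jawtilt 0.02709946697559384
```

View pics/s13.png

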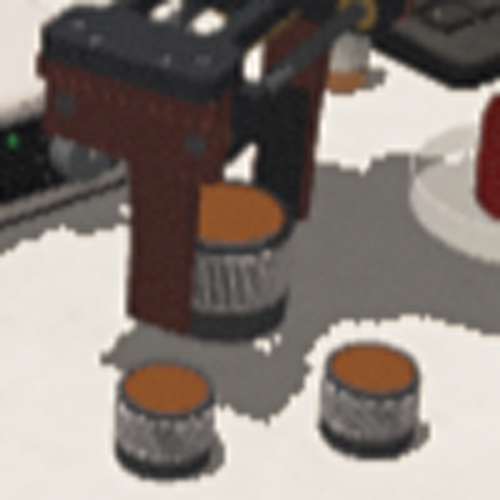

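Request:
move_arm --newtons 35 --motion '[{"tx": 0,"ty": 0,"tz": -0.005,"turn": 0,"fingers": 1},{"tx": 0,"ty": 0,"tz": 0,"turn": 0,"fingers": 0.4},{"tx": 0,"ty": 0,"tz": 0,"turn": 0,"fingers": 0.3},{"tx": 0,"ty": 0,"tz": 0,"turn": 0,"fingers": 0.2},{"tx": 0,"ty": 0,"tz": 0,"turn": 0,"fingers": -1},{"tx": 0,"ty": 0,"tz": 0,"turn": 0,"fingers": -1},{"tx": 0,"ty": 0,"tz": 0,"turn": 0,"fingers": -1},{"tx": 0,"ty": 0,"tz": 0,"turn": 0,"fingers": -1},{"tx": 0,"ty": 0,"tz": 0,"turn": 0,"fingers": -1}]'

```text
time_s: 15.9
eef_pos: [0.4561, -0.223, 0.0135]
tool_rot: [-0.01, 0.573, 0.819, 0.007]
contact_force: [0.6, 1.2, -1.1]
gripper_width: 0.0499
```

```bash
python3 -c "
from h import *
show()"
```

```text
t 15.9 q [ 0.9848  0.6624 -0.8082  2.0024  0.6553  0.7768  1.7065] pos [ 0.4561 -0.223   0.0135] F [ 0.5511  1.1834 -1.0588] w 0.04989481346729364
yaw 1.9205801141678838 tilt [-0.0091  0.023 ] jawtilt 0.02470920725234038
```

Request:
move_arm --motion '[{"tx": 0,"ty": 0,"tz": 0.01,"turn": 0,"fingers": -1},{"tx": 0,"ty": 0,"tz": 0.025,"turn": 0,"fingers": -1},{"tx": 0,"ty": 0,"tz": 0.03,"turn": 0,"fingers": -1},{"tx": 0,"ty": 0,"tz": 0.03,"turn": 0,"fingers": -1},{"tx": 0,"ty": 0,"tz": 0.03,"turn": 0,"fingers": -1},{"tx": 0,"ty": 0,"tz": 0.02,"turn": 0,"fingers": -1},{"tx": 0,"ty": 0,"tz": 0,"turn": 0,"fingers": -1},{"tx": 0,"ty": 0,"tz": 0,"turn": 0,"fingers": -1}]'

```text
time_s: 16.57
eef_pos: [0.4531, -0.2202, 0.1671]
tool_rot: [-0.013, 0.572, 0.82, 0.007]
contact_force: [-0.4, 0.2, -1.7]
gripper_width: 0.0504
```

```bash
python3 -c "
from h import *
show()
c=read_camera('scene');r=(270,140,490,340)
cv2.imwrite(f'pics/s14.png',cv2.resize(c['pixels'][r[1]:r[3],r[0]:r[2],::-1],None,fx=2.9,fy=2.9,interpolation=2))"
```

```text
t 16.5667 q [ 1.1423  0.4589 -0.9943  1.8852  0.4149  1.0521  1.9006] pos [ 0.4531 -0.2202  0.1671] F [-0.3891  0.1921 -1.6546] w 0.050398799231105094
yaw 1.9237185746862375 tilt [-0.0137  0.026 ] jawtilt 0.0291595267707506
```

View pics/s14.png

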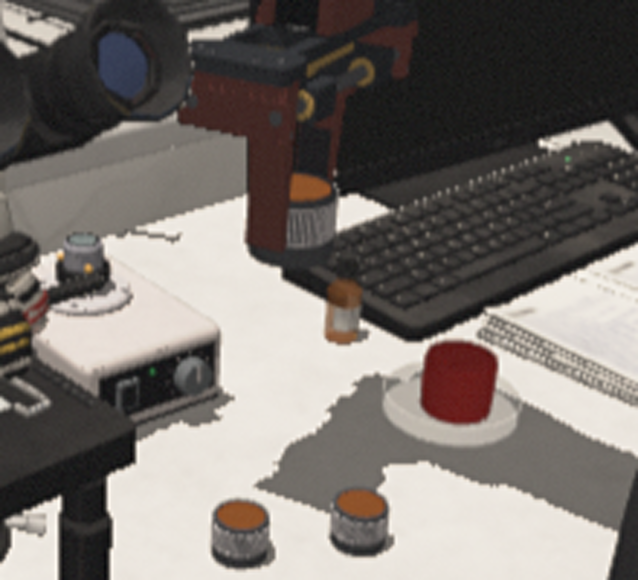

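The cell is held upright off the desk (crop (300,215)). I'll carry it to the port.

Request:
move_arm --motion '[{"tx": 0.015,"ty": 0.002,"tz": 0,"turn": 0,"fingers": -1},{"tx": 0.025,"ty": 0.003,"tz": 0,"turn": 0,"fingers": -1},{"tx": 0.03,"ty": 0.004,"tz": 0,"turn": 0,"fingers": -1},{"tx": 0.03,"ty": 0.004,"tz": 0,"turn": 0,"fingers": -1},{"tx": 0.03,"ty": 0.004,"tz": 0,"turn": 0,"fingers": -1},{"tx": 0.02,"ty": 0.003,"tz": 0,"turn": 0,"fingers": -1},{"tx": 0.01,"ty": 0.001,"tz": 0,"turn": 0,"fingers": -1},{"tx": 0,"ty": 0,"tz": 0,"turn": 0,"fingers": -1},{"tx": 0,"ty": 0,"tz": 0,"turn": 0,"fingers": -1}]'

```text
time_s: 17.37
eef_pos: [0.6115, -0.1972, 0.1512]
tool_rot: [-0.024, 0.572, 0.82, 0.002]
contact_force: [-1.5, -0.3, -1.9]
gripper_width: 0.0504
```

```bash
python3 -c "
from h import *
show()"
```

```text
t 17.3667 q [ 0.8077  0.6947 -0.8811  1.5435  0.526   1.2052  1.7544] pos [ 0.6115 -0.1972  0.1512] F [-1.5434 -0.3215 -1.8989] w 0.050402006993542685
yaw 1.921785022570376 tilt [-0.0366  0.0302] jawtilt 0.04093149810175792
```

Request:
move_arm --motion '[{"tx": 0.01,"ty": -0.0005,"tz": 0,"turn": 0,"fingers": -1},{"tx": 0.0055,"ty": -0.0005,"tz": 0,"turn": 0,"fingers": -1},{"tx": 0,"ty": 0,"tz": 0,"turn": 0,"fingers": -1},{"tx": 0,"ty": 0,"tz": 0,"turn": 0,"fingers": -1}]'

```text
time_s: 17.7
eef_pos: [0.6229, -0.1987, 0.1473]
tool_rot: [-0.027, 0.572, 0.82, -0.0]
contact_force: [-1.1, 1.3, -2.1]
gripper_width: 0.05
```

```bash
python3 -c "
from h import *
show()
c=read_camera('scene');r=(250,130,350,260)
cv2.imwrite(f'pics/s15.png',cv2.resize(c['pixels'][r[1]:r[3],r[0]:r[2],::-1],None,fx=4.5,fy=4.5,interpolation=2))"
```

```text
t 17.7 q [ 0.7864  0.7183 -0.871   1.509   0.5338  1.223   1.7548] pos [ 0.6229 -0.1987  0.1473] F [-1.1328  1.3304 -2.1093] w 0.050001004825635666
yaw 1.9217788912177207 tilt [-0.0443  0.0307] jawtilt 0.04409794049394462
```

View pics/s15.png

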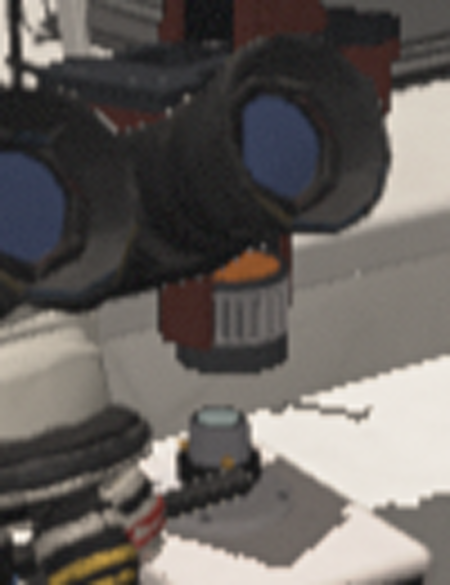

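The cell (crop (235,310)) hangs just above the tube top (crop (222,420)). I'll centre and lower it.

Request:
move_arm --motion '[{"tx": 0.004,"ty": 0.001,"tz": -0.004,"turn": 0,"fingers": -1},{"tx": 0,"ty": 0,"tz": -0.01,"turn": 0,"fingers": -1},{"tx": 0,"ty": 0,"tz": 0,"turn": 0,"fingers": -1},{"tx": 0,"ty": 0,"tz": 0,"turn": 0,"fingers": -1}]'

```text
time_s: 18.08
eef_pos: [0.6257, -0.199, 0.1323]
tool_rot: [-0.027, 0.573, 0.819, -0.001]
contact_force: [0.1, -0.4, -1.3]
gripper_width: 0.0502
```

```bash
python3 -c "
from h import *
show()
c=read_camera('scene');r=(250,130,350,260)
cv2.imwrite(f'pics/s16.png',cv2.resize(c['pixels'][r[1]:r[3],r[0]:r[2],::-1],None,fx=4.5,fy=4.5,interpolation=2))"
```

```text
t 18.0833 q [ 0.7779  0.7357 -0.8607  1.5154  0.5474  1.2022  1.7445] pos [ 0.6257 -0.199   0.1323] F [ 0.0614 -0.4208 -1.2723] w 0.05018384733010375
yaw 1.9200700962230899 tilt [-0.0444  0.0293] jawtilt 0.042754988330556756
```

View pics/s16.png

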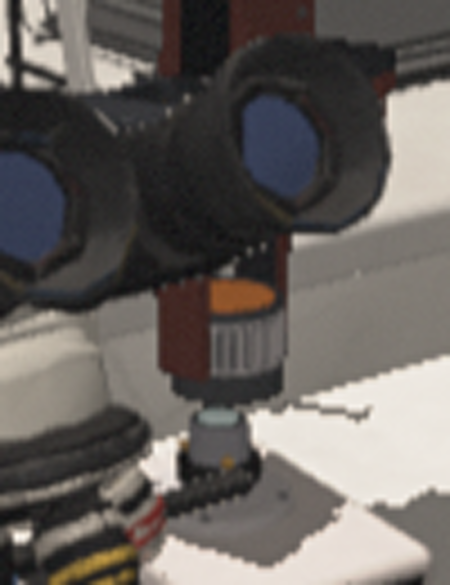

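```bash
python3 -c "
from h import *
c=read_camera('scene')
for p in ((.6258,-.1983,.1035),(.6258,-.1983,.119),(.6258,-.1983,.160),(.6308,-.1983,.119),(.6258,-.1933,.119)):
  print(p,(proj(c,np.array(p))-[250,130])*4.5)"
```

```text
(0.6258, -0.1983, 0.1035) [219.77245516 415.35328665]
(0.6258, -0.1983, 0.119) [219.79539353 382.98194735]
(0.6258, -0.1983, 0.16) [219.8577486 294.9845516]
(0.6308, -0.1983, 0.119) [213.09840449 379.26622832]
(0.6258, -0.1933, 0.119) [210.49415273 385.64831139]
```

The cell's rim centre (228) is about 6 crop px right of the tube (222), roughly 3 mm. I'll correct that and lower.

Request:
move_arm --motion '[{"tx": 0.0022,"ty": 0.0025,"tz": -0.002,"turn": 0,"fingers": -1},{"tx": 0,"ty": 0,"tz": -0.005,"turn": 0,"fingers": -1},{"tx": 0,"ty": 0,"tz": -0.005,"turn": 0,"fingers": -1},{"tx": 0,"ty": 0,"tz": 0,"turn": 0,"fingers": -1},{"tx": 0,"ty": 0,"tz": 0,"turn": 0,"fingers": -1}]'

```text
time_s: 18.6
eef_pos: [0.6282, -0.1962, 0.1195]
tool_rot: [-0.026, 0.573, 0.819, -0.001]
contact_force: [0.3, 0.0, -1.7]
gripper_width: 0.0505
```

```bash
python3 -c "
from h import *
show()
c=read_camera('scene');r=(250,130,350,260)
cv2.imwrite(f'pics/s17.png',cv2.resize(c['pixels'][r[1]:r[3],r[0]:r[2],::-1],None,fx=4.5,fy=4.5,interpolation=2))"
```

```text
t 18.6 q [ 0.7679  0.75   -0.853   1.5225  0.5583  1.1832  1.7329] pos [ 0.6282 -0.1962  0.1195] F [ 0.3396  0.0415 -1.732 ] w 0.050458277838349684
yaw 1.9201398037477855 tilt [-0.044   0.0292] jawtilt 0.042491174502424484
```

View pics/s17.png

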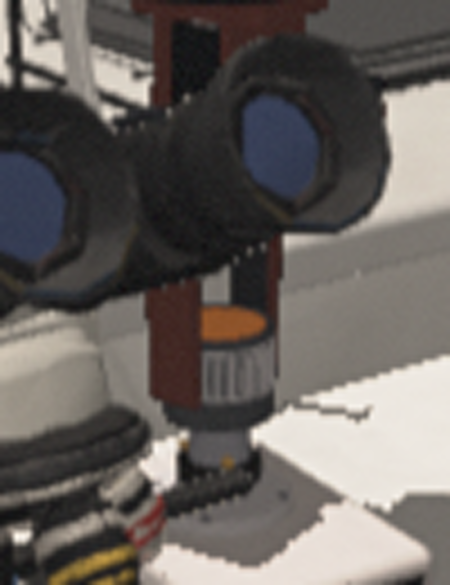

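The rim centre (218) now sits over the tube (220). Lowering further.

Request:
move_arm --motion '[{"tx": -0.0006,"ty": -0.0006,"tz": -0.005,"turn": 0,"fingers": -1},{"tx": 0,"ty": 0,"tz": -0.005,"turn": 0,"fingers": -1},{"tx": 0,"ty": 0,"tz": -0.004,"turn": 0,"fingers": -1},{"tx": 0,"ty": 0,"tz": -0.003,"turn": 0,"fingers": -1},{"tx": 0,"ty": 0,"tz": 0,"turn": 0,"fingers": -1}]'

```text
time_s: 19.07
eef_pos: [0.6274, -0.197, 0.1008]
tool_rot: [-0.026, 0.573, 0.819, -0.001]
contact_force: [-0.5, 1.1, -1.1]
gripper_width: 0.0501
```

```bash
python3 -c "
from h import *
show()"
```

```text
t 19.0667 q [ 0.7646  0.7679 -0.8423  1.5387  0.5737  1.1533  1.7234] pos [ 0.6274 -0.197   0.1008] F [-0.503   1.0919 -1.0983] w 0.050068902963679766
yaw 1.9199468800959092 tilt [-0.044  0.029] jawtilt 0.04231117179923588
```

Past the tube's top with no side force. Down to the pins now.

Request:
move_arm --motion '[{"tx": 0,"ty": 0,"tz": -0.003,"turn": 0,"fingers": -1},{"tx": 0,"ty": 0,"tz": -0.003,"turn": 0,"fingers": -1},{"tx": 0,"ty": 0,"tz": -0.002,"turn": 0,"fingers": -1},{"tx": 0,"ty": 0,"tz": 0,"turn": 0,"fingers": -1}]'

```text
time_s: 19.4
eef_pos: [0.6274, -0.197, 0.0917]
tool_rot: [-0.026, 0.573, 0.819, -0.001]
contact_force: [-0.0, 0.7, -1.4]
gripper_width: 0.0503
```

Request:
move_arm --motion '[{"tx": 0,"ty": 0,"tz": -0.002,"turn": 0,"fingers": -1},{"tx": 0,"ty": 0,"tz": -0.002,"turn": 0,"fingers": -1},{"tx": 0,"ty": 0,"tz": 0,"turn": 0,"fingers": -1}]'

```text
time_s: 19.65
eef_pos: [0.6279, -0.197, 0.091]
tool_rot: [-0.026, 0.573, 0.819, -0.001]
contact_force: [0.6, 0.8, -0.8]
gripper_width: 0.0505
```

```bash
python3 -c "
from h import *
show()"
```

```text
t 19.65 q [ 0.7608  0.7777 -0.8361  1.5458  0.5832  1.1376  1.7162] pos [ 0.6279 -0.197   0.091 ] F [ 0.5675  0.8234 -0.8089] w 0.050517874535935633
yaw 1.919516306562948 tilt [-0.0431  0.0277] jawtilt 0.04078204128226225
```

The cell is resting on the pins: tip at 0.091 as predicted, and z has stopped. I'll turn with a light downward push.

Request:
move_arm --motion '[{"tx": 0,"ty": 0,"tz": -0.0015,"turn": -0.08,"fingers": -1},{"tx": 0,"ty": 0,"tz": -0.0015,"turn": -0.08,"fingers": -1},{"tx": 0,"ty": 0,"tz": -0.0015,"turn": -0.08,"fingers": -1},{"tx": 0,"ty": 0,"tz": -0.0015,"turn": -0.08,"fingers": -1}]'

```text
time_s: 19.98
eef_pos: [0.629, -0.1963, 0.0903]
tool_rot: [-0.024, 0.7, 0.714, 0.003]
contact_force: [-5.3, -1.3, 10.6]
gripper_width: 0.0502
```

```bash
python3 -c "
from h import *
show()"
```

```text
t 19.9833 q [ 0.7337  0.7498 -0.7704  1.5566  0.5228  1.0939  1.4319] pos [ 0.629  -0.1963  0.0903] F [-5.3277 -1.259  10.6445] w 0.05020696520159843
yaw 1.5908231921552292 tilt [-0.0291  0.0381] jawtilt 0.038738023867816364
```

Request:
move_arm --motion '[{"tx": -0.0015,"ty": -0.0005,"tz": -0.001,"turn": -0.08,"fingers": -1},{"tx": -0.0005,"ty": -0.0005,"tz": -0.001,"turn": -0.08,"fingers": -1},{"tx": -0.0005,"ty": 0,"tz": -0.001,"turn": -0.08,"fingers": -1},{"tx": -0.0005,"ty": 0,"tz": -0.001,"turn": -0.08,"fingers": -1}]'

```text
time_s: 20.32
eef_pos: [0.6289, -0.1971, 0.0906]
tool_rot: [-0.02, 0.809, 0.587, 0.009]
contact_force: [-2.0, -0.3, 4.1]
gripper_width: 0.0503
```

```bash
python3 -c "
from h import *
show()"
```

```text
t 20.3167 q [ 0.7054  0.7158 -0.7004  1.5774  0.4625  1.0419  1.1423] pos [ 0.6289 -0.1971  0.0906] F [-2.0159 -0.3304  4.1394] w 0.05025365962888137
yaw 1.2555256928632166 tilt [-0.0079  0.0427] jawtilt 0.03816003659608125
```

Request:
move_arm --motion '[{"tx": -0.001,"ty": -0.0005,"tz": -0.0015,"turn": -0.08,"fingers": -1},{"tx": -0.0005,"ty": -0.0005,"tz": -0.001,"turn": -0.08,"fingers": -1},{"tx": -0.0005,"ty": 0,"tz": -0.0015,"turn": -0.08,"fingers": -1},{"tx": -0.0005,"ty": 0,"tz": -0.001,"turn": -0.08,"fingers": -1}]'

```text
time_s: 20.65
eef_pos: [0.6288, -0.1979, 0.0906]
tool_rot: [-0.015, 0.896, 0.444, 0.014]
contact_force: [-1.3, 0.0, 3.7]
gripper_width: 0.05
```

```bash
python3 -c "
from h import *
show()"
```

```text
t 20.65 q [ 0.6679  0.6826 -0.6252  1.6002  0.4059  0.9916  0.8495] pos [ 0.6288 -0.1979  0.0906] F [-1.2855  0.0379  3.6713] w 0.05003472583756859
yaw 0.9205811975907137 tilt [0.0125 0.0399] jawtilt 0.03930029909533547
```

Request:
move_arm --motion '[{"tx": -0.001,"ty": -0.0005,"tz": -0.0015,"turn": -0.08,"fingers": -1},{"tx": -0.0005,"ty": 0,"tz": -0.0015,"turn": -0.08,"fingers": -1},{"tx": -0.0005,"ty": 0,"tz": -0.0015,"turn": -0.08,"fingers": -1},{"tx": -0.0005,"ty": 0,"tz": -0.0015,"turn": -0.08,"fingers": -1}]'

```text
time_s: 20.98
eef_pos: [0.6278, -0.1988, 0.0896]
tool_rot: [-0.01, 0.957, 0.289, 0.018]
contact_force: [-1.5, 0.4, 0.4]
gripper_width: 0.0502
```

```bash
python3 -c "
from h import *
show()
c=read_camera('scene');r=(250,130,350,260)
cv2.imwrite(f'pics/s18.png',cv2.resize(c['pixels'][r[1]:r[3],r[0]:r[2],::-1],None,fx=4.5,fy=4.5,interpolation=2))"
```

```text
t 20.9833 q [ 0.6199  0.6515 -0.5436  1.6251  0.3539  0.9444  0.5515] pos [ 0.6278 -0.1988  0.0896] F [-1.5357  0.3683  0.3779] w 0.05015439667252031
yaw 0.5853659849609739 tilt [0.0291 0.0298] jawtilt 0.040707849571669986
```

View pics/s18.png

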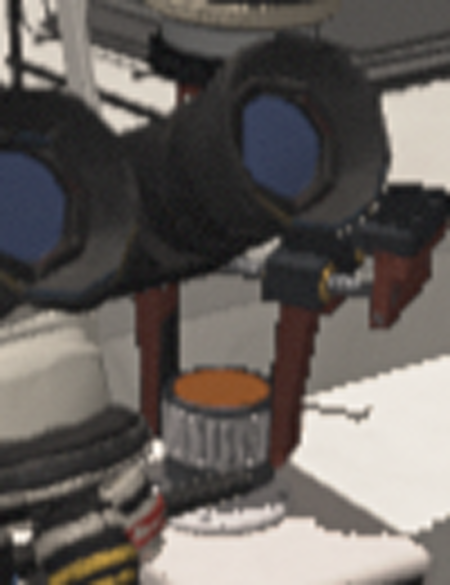

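The cell is on the port (glass at crop (222,388)) and the upward force has vanished, so it may be dropping. I'll probe straight down.

Request:
move_arm --motion '[{"tx": -0.0005,"ty": 0,"tz": -0.002,"turn": 0,"fingers": -1},{"tx": 0,"ty": 0,"tz": -0.002,"turn": 0,"fingers": -1},{"tx": 0,"ty": 0,"tz": 0,"turn": 0,"fingers": -1}]'

```text
time_s: 21.28
eef_pos: [0.6279, -0.1978, 0.089]
tool_rot: [-0.009, 0.957, 0.289, 0.019]
contact_force: [-0.8, -0.0, -1.7]
gripper_width: 0.0503
```

```bash
python3 -c "
from h import *
show()"
```

```text
t 21.2833 q [ 0.6179  0.6506 -0.543   1.6282  0.3556  0.9402  0.5492] pos [ 0.6279 -0.1978  0.089 ] F [-0.773  -0.027  -1.6995] w 0.05034563192126445
yaw 0.5864720891577333 tilt [0.0309 0.0283] jawtilt 0.041360130461551806
```

Request:
move_arm --motion '[{"tx": -0.0005,"ty": 0,"tz": -0.003,"turn": 0,"fingers": -1},{"tx": 0,"ty": 0,"tz": -0.003,"turn": 0,"fingers": -1}]'

```text
time_s: 21.45
eef_pos: [0.628, -0.1976, 0.0874]
tool_rot: [-0.008, 0.957, 0.291, 0.019]
contact_force: [-12.7, 3.0, 24.5]
gripper_width: 0.0505
```

```bash
python3 -c "
from h import *
show()"
```

```text
t 21.45 q [ 0.6174  0.6517 -0.5431  1.6308  0.3588  0.9355  0.5498] pos [ 0.628  -0.1976  0.0874] F [-12.7027   2.9712  24.4622] w 0.05052763265075931
yaw 0.5902622999920752 tilt [0.0323 0.0271] jawtilt 0.04190054269234285
```

Request:
move_arm --motion '[{"tx": -0.001,"ty": 0,"tz": 0.001,"turn": 0,"fingers": -1},{"tx": 0,"ty": 0,"tz": 0,"turn": 0,"fingers": -1}]'

```text
time_s: 21.62
eef_pos: [0.6275, -0.1976, 0.0892]
tool_rot: [-0.008, 0.956, 0.293, 0.02]
contact_force: [-2.1, 0.0, 3.2]
gripper_width: 0.0502
```

```bash
python3 -c "
from h import *
show()
c=read_camera('scene');r=(270,190,330,260)
for z in (.1185,.113,.109): print(z,(proj(c,np.array([.6258,-.1983,z]))-r[:2])*8)
cv2.imwrite(f'pics/s19.png',cv2.resize(c['pixels'][r[1]:r[3],r[0]:r[2],::-1],None,fx=8,fy=8,interpolation=2))
c=read_camera('top')
cv2.imwrite(f'pics/t19.png',cv2.resize(c['pixels'][170:250,290:390,::-1],None,fx=6,fy=6,interpolation=2))"
```

```text
t 21.6167 q [ 0.6194  0.6484 -0.5449  1.6322  0.3581  0.9361  0.5542] pos [ 0.6275 -0.1976  0.0892] F [-2.0681  0.0321  3.235 ] w 0.05021220855539536
yaw 0.5942681976241646 tilt [0.0337 0.0268] jawtilt 0.042944329400185915
0.1185 [230.746  202.7266]
0.113 [230.7315 223.2352]
0.109 [230.721  238.0828]
```

View pics/s19.png

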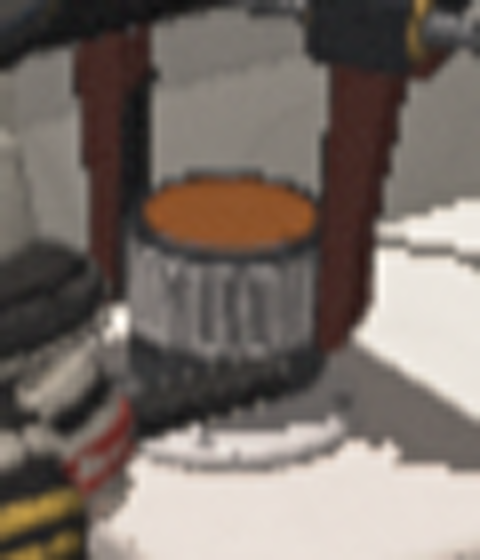

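The glass centre is at crop (230,212), which gives z≈0.117, so the cell is still on the pins. Continuing the turn.

Request:
move_arm --motion '[{"tx": -0.001,"ty": 0,"tz": -0.001,"turn": -0.08,"fingers": -1},{"tx": -0.0005,"ty": 0,"tz": -0.0015,"turn": -0.08,"fingers": -1},{"tx": -0.0005,"ty": 0,"tz": -0.0015,"turn": -0.08,"fingers": -1}]'

```text
time_s: 21.97
eef_pos: [0.6265, -0.1983, 0.0841]
tool_rot: [-0.005, 0.985, 0.174, 0.022]
contact_force: [-0.2, -1.8, 2.9]
gripper_width: 0.0503
```

```bash
python3 -c "
from h import *
show()"
```

```text
t 21.9667 q [ 0.5779  0.6342 -0.481   1.65    0.3238  0.9016  0.3342] pos [ 0.6265 -0.1983  0.0841] F [-0.2461 -1.7736  2.9365] w 0.05033287752730288
yaw 0.3495287545291589 tilt [0.0409 0.0183] jawtilt 0.04470346008060409
```

Request:
move_arm --motion '[{"tx": -0.0005,"ty": 0,"tz": -0.0015,"turn": -0.08,"fingers": -1},{"tx": -0.0005,"ty": 0,"tz": -0.0015,"turn": -0.08,"fingers": -1},{"tx": -0.0005,"ty": 0,"tz": -0.0015,"turn": -0.08,"fingers": -1}]'

```text
time_s: 22.22
eef_pos: [0.6268, -0.1992, 0.0818]
tool_rot: [-0.001, 0.998, 0.051, 0.024]
contact_force: [-7.6, 2.0, 18.6]
gripper_width: 0.0504
```

```bash
python3 -c "
from h import *
show()"
```

```text
t 22.2167 q [ 0.5295  0.6194 -0.414   1.6634  0.2908  0.8742  0.1095] pos [ 0.6268 -0.1992  0.0818] F [-7.6044  2.0402 18.627 ] w 0.050369302893917015
yaw 0.10264595477396193 tilt [0.0474 0.005 ] jawtilt 0.04770994328728109
```

It dropped into the keyways: z went from 0.089 to 0.084 at yaw ~0.35. I'll undo part of the over-turn and press.

Request:
move_arm --motion '[{"tx": -0.001,"ty": 0.0005,"tz": -0.001,"turn": 0.06,"fingers": -1},{"tx": -0.0005,"ty": 0,"tz": -0.002,"turn": 0.04,"fingers": -1},{"tx": 0,"ty": 0,"tz": -0.002,"turn": 0,"fingers": -1}]'

```text
time_s: 22.47
eef_pos: [0.6271, -0.1982, 0.0817]
tool_rot: [-0.001, 0.994, 0.102, 0.025]
contact_force: [-10.1, 1.0, 24.6]
gripper_width: 0.0499
```

```bash
python3 -c "
from h import *
show()
c=read_camera('scene');r=(270,190,330,260)
for z in (.1185,.113,.109): print(z,(proj(c,np.array([.6258,-.1983,z]))-r[:2])*8)
cv2.imwrite(f'pics/s20.png',cv2.resize(c['pixels'][r[1]:r[3],r[0]:r[2],::-1],None,fx=8,fy=8,interpolation=2))"
```

```text
t 22.4667 q [ 0.5471  0.6233 -0.4401  1.6642  0.3085  0.875   0.1975] pos [ 0.6271 -0.1982  0.0817] F [-10.1451   1.0318  24.6141] w 0.04986130966062452
yaw 0.20526094388236618 tilt [0.0502 0.0068] jawtilt 0.0505662684979105
0.1185 [230.746  202.7266]
0.113 [230.7315 223.2352]
0.109 [230.721  238.0828]
```

View pics/s20.png

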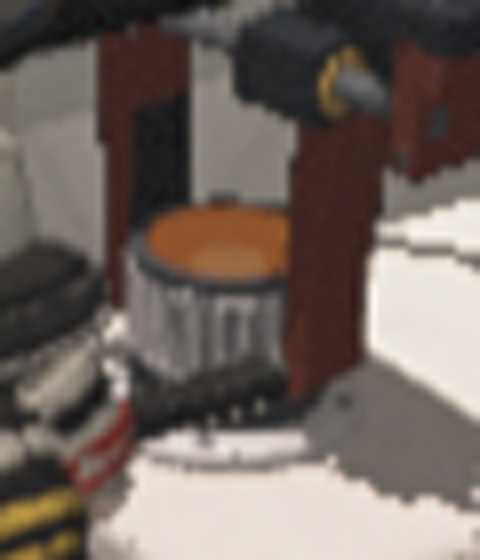

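The cell is keyed on but tilted with the tool: glass centre at crop (~230,243), reading only about 8 mm down, at 25 N. The tool's 2.9° tilt holds one side of the rim up. I'll let go (the cell stays keyed), level the tool and regrip.

Request:
move_arm --motion '[{"tx": -0.001,"ty": 0,"tz": 0.002,"turn": 0,"fingers": -1},{"tx": 0,"ty": 0,"tz": 0.001,"turn": 0,"fingers": -1},{"tx": 0,"ty": 0,"tz": 0,"turn": 0,"fingers": 0.4},{"tx": 0,"ty": 0,"tz": 0,"turn": 0,"fingers": 1},{"tx": 0,"ty": 0,"tz": 0,"turn": 0,"fingers": 1},{"tx": 0,"ty": 0,"tz": 0,"turn": 0,"fingers": 1},{"tx": 0,"ty": 0,"tz": 0,"turn": 0,"fingers": 1}]'

```text
time_s: 23.1
eef_pos: [0.6269, -0.1982, 0.0837]
tool_rot: [-0.001, 0.994, 0.104, 0.026]
contact_force: [-0.2, 0.4, -0.7]
gripper_width: 0.0804
```

Request:
move_arm --motion '[{"tx": 0,"ty": 0,"tz": 0.01,"turn": 0,"fingers": 1},{"tx": 0,"ty": 0,"tz": 0.02,"turn": 0,"fingers": 1},{"tx": 0,"ty": 0,"tz": 0.025,"turn": 0,"fingers": 1},{"tx": 0,"ty": 0,"tz": 0.02,"turn": 0,"fingers": 1},{"tx": 0,"ty": 0,"tz": 0,"turn": 0,"fingers": 1}]'

```text
time_s: 23.52
eef_pos: [0.6251, -0.1972, 0.161]
tool_rot: [-0.002, 0.994, 0.104, 0.023]
contact_force: [0.4, 0.8, -0.1]
gripper_width: 0.0874
```

```bash
python3 -c "
from h import *
show()
c=read_camera('scene');r=(270,190,330,260)
cv2.imwrite(f'pics/s21.png',cv2.resize(c['pixels'][r[1]:r[3],r[0]:r[2],::-1],None,fx=8,fy=8,interpolation=2))"
```

```text
t 23.5167 q [ 0.5702  0.5392 -0.4723  1.5991  0.2572  1.0227  0.2398] pos [ 0.6251 -0.1972  0.161 ] F [ 0.4069  0.8493 -0.0562] w 0.08741982339550951
yaw 0.2088802794173104 tilt [0.0461 0.0096] jawtilt 0.04709070863396211
```

View pics/s21.png

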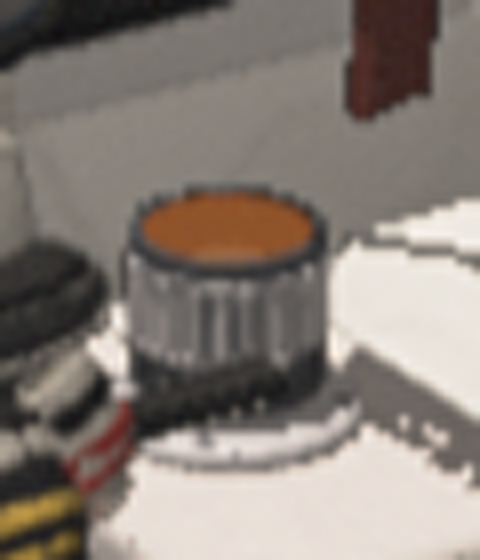

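The freed cell sits lower (glass centre y 229 against 212), so it is keyed and resting on the seal ring. Now I'll test moves that remove tool tilt.

Request:
move_arm --motion '[{"tx": -0.03,"ty": 0.008,"tz": 0,"turn": 0,"fingers": 1},{"tx": -0.035,"ty": 0.01,"tz": 0,"turn": 0,"fingers": 1},{"tx": -0.035,"ty": 0.01,"tz": 0,"turn": 0,"fingers": 1},{"tx": 0,"ty": 0,"tz": 0,"turn": 0,"fingers": 1},{"tx": 0,"ty": 0,"tz": 0,"turn": 0,"fingers": 1}]'

```text
time_s: 23.98
eef_pos: [0.5178, -0.1675, 0.1547]
tool_rot: [-0.004, 0.994, 0.104, 0.02]
contact_force: [1.2, 0.7, 0.1]
gripper_width: 0.0879
```

```bash
python3 -c "
from h import *
show()"
```

```text
t 23.9833 q [ 0.6457  0.376  -0.5125  1.8726  0.2071  0.9106  0.2505] pos [ 0.5178 -0.1675  0.1547] F [1.1755 0.7232 0.1357] w 0.08785866026563732
yaw 0.20867780567096253 tilt [0.0394 0.0115] jawtilt 0.04089604144878299
```

Request:
move_arm --motion '[{"tx": 0.03,"ty": -0.008,"tz": 0,"turn": 0,"fingers": 1},{"tx": 0.035,"ty": -0.01,"tz": 0,"turn": 0,"fingers": 1},{"tx": 0.035,"ty": -0.01,"tz": 0,"turn": 0,"fingers": 1},{"tx": 0,"ty": 0,"tz": 0,"turn": 0,"fingers": 1},{"tx": 0,"ty": 0,"tz": 0,"turn": 0,"fingers": 1}]'

```text
time_s: 24.4
eef_pos: [0.6197, -0.1975, 0.1509]
tool_rot: [-0.004, 0.994, 0.104, 0.017]
contact_force: [-0.4, 0.6, 0.3]
gripper_width: 0.0878
```

```bash
python3 -c "
from h import *
show()"
```

```text
t 24.4 q [ 0.5712  0.5484 -0.4714  1.6097  0.2627  1.0175  0.2353] pos [ 0.6197 -0.1975  0.1509] F [-0.4271  0.5806  0.2709] w 0.0878361613952454
yaw 0.2075366445502853 tilt [0.033 0.011] jawtilt 0.03459839997353265
```

Each in-out pass removes about 0.013 rad of tilt. Repeating.

Request:
move_arm --motion '[{"tx": -0.03,"ty": 0.008,"tz": 0.003,"turn": 0,"fingers": 1},{"tx": -0.035,"ty": 0.01,"tz": 0.003,"turn": 0,"fingers": 1},{"tx": -0.035,"ty": 0.01,"tz": 0,"turn": 0,"fingers": 1},{"tx": 0,"ty": 0,"tz": 0,"turn": 0,"fingers": 1},{"tx": 0.03,"ty": -0.008,"tz": 0.003,"turn": 0,"fingers": 1},{"tx": 0.035,"ty": -0.01,"tz": 0.003,"turn": 0,"fingers": 1},{"tx": 0.035,"ty": -0.01,"tz": 0,"turn": 0,"fingers": 1},{"tx": 0,"ty": 0,"tz": 0,"turn": 0,"fingers": 1}]'

```text
time_s: 25.07
eef_pos: [0.6122, -0.1964, 0.1568]
tool_rot: [-0.005, 0.995, 0.104, 0.011]
contact_force: [-0.9, 1.1, 1.0]
gripper_width: 0.088
```

```bash
python3 -c "
from h import *
show()"
```

```text
t 25.0667 q [ 0.5768  0.5384 -0.477   1.6117  0.2583  1.0383  0.2375] pos [ 0.6122 -0.1964  0.1568] F [-0.8837  1.1101  0.9502] w 0.08799941362664972
yaw 0.20739045262098385 tilt [0.0205 0.0127] jawtilt 0.022640150990448995
```

Request:
move_arm --motion '[{"tx": -0.03,"ty": 0.008,"tz": 0.003,"turn": 0,"fingers": 1},{"tx": -0.035,"ty": 0.01,"tz": 0.003,"turn": 0,"fingers": 1},{"tx": -0.035,"ty": 0.01,"tz": 0,"turn": 0,"fingers": 1},{"tx": 0,"ty": 0,"tz": 0,"turn": 0,"fingers": 1},{"tx": 0.03,"ty": -0.008,"tz": 0.003,"turn": 0,"fingers": 1},{"tx": 0.035,"ty": -0.01,"tz": 0.003,"turn": 0,"fingers": 1},{"tx": 0.035,"ty": -0.01,"tz": 0,"turn": 0,"fingers": 1},{"tx": 0,"ty": 0,"tz": 0,"turn": 0,"fingers": 1}]'

```text
time_s: 25.73
eef_pos: [0.6059, -0.1955, 0.1641]
tool_rot: [-0.006, 0.995, 0.103, 0.005]
contact_force: [-1.2, 0.1, -0.4]
gripper_width: 0.0877
```

```bash
python3 -c "
from h import *
show()"
```

```text
t 25.7333 q [ 0.5817  0.5279 -0.4825  1.6107  0.2541  1.0605  0.2396] pos [ 0.6059 -0.1955  0.1641] F [-1.2275  0.0699 -0.4192] w 0.08769058166055457
yaw 0.20721292007548023 tilt [0.0096 0.0134] jawtilt 0.012156166841824623
```

Request:
move_arm --motion '[{"tx": -0.03,"ty": 0.008,"tz": 0.003,"turn": 0,"fingers": 1},{"tx": -0.035,"ty": 0.01,"tz": 0.003,"turn": 0,"fingers": 1},{"tx": -0.035,"ty": 0.01,"tz": 0,"turn": 0,"fingers": 1},{"tx": 0,"ty": 0,"tz": 0,"turn": 0,"fingers": 1},{"tx": 0.035,"ty": -0.01,"tz": 0,"turn": 0,"fingers": 1},{"tx": 0.038,"ty": -0.01,"tz": 0,"turn": 0,"fingers": 1},{"tx": 0.038,"ty": -0.01,"tz": 0,"turn": 0,"fingers": 1},{"tx": 0,"ty": 0,"tz": 0,"turn": 0,"fingers": 1},{"tx": 0,"ty": 0,"tz": 0,"turn": 0,"fingers": 1}]'

```text
time_s: 26.48
eef_pos: [0.6112, -0.1967, 0.1641]
tool_rot: [-0.007, 0.995, 0.103, -0.001]
contact_force: [-0.6, 0.1, 0.2]
gripper_width: 0.0874
```

```bash
python3 -c "
from h import *
show()"
```

```text
t 26.4833 q [ 0.575   0.5441 -0.4819  1.5844  0.2591  1.0848  0.2368] pos [ 0.6112 -0.1967  0.1641] F [-0.6469  0.126   0.2234] w 0.08742163173394638
yaw 0.2070797550363616 tilt [-0.0033  0.0145] jawtilt -0.0002128774907511708
```

Jaw tilt is now about 0. I'll centre over the cell and descend.

Request:
move_arm --motion '[{"tx": 0.0145,"ty": -0.0015,"tz": 0,"turn": 0,"fingers": 1},{"tx": 0,"ty": 0,"tz": -0.025,"turn": 0,"fingers": 1},{"tx": 0,"ty": 0,"tz": 0,"turn": 0,"fingers": 1},{"tx": 0,"ty": 0,"tz": 0,"turn": 0,"fingers": 1}]'

```text
time_s: 26.82
eef_pos: [0.6249, -0.1977, 0.1384]
tool_rot: [-0.008, 0.995, 0.104, -0.002]
contact_force: [-0.1, -0.4, 0.6]
gripper_width: 0.0877
```

```bash
python3 -c "
from h import *
show()"
```

```text
t 26.8167 q [ 0.5568  0.5907 -0.4706  1.5718  0.2786  1.0554  0.2229] pos [ 0.6249 -0.1977  0.1384] F [-0.0769 -0.3709  0.6001] w 0.08769667676993606
yaw 0.20766106059296532 tilt [-0.0048  0.0146] jawtilt -0.0016573128147664437
```

Request:
move_arm --motion '[{"tx": 0.001,"ty": -0.0005,"tz": -0.018,"turn": 0,"fingers": 1},{"tx": 0,"ty": 0,"tz": -0.018,"turn": 0,"fingers": 1},{"tx": 0,"ty": 0,"tz": -0.012,"turn": 0,"fingers": 1},{"tx": 0,"ty": 0,"tz": 0,"turn": 0,"fingers": 1},{"tx": 0,"ty": 0,"tz": 0,"turn": 0,"fingers": 1}]'

```text
time_s: 27.23
eef_pos: [0.6247, -0.1983, 0.0939]
tool_rot: [-0.006, 0.995, 0.104, -0.001]
contact_force: [-0.5, -0.0, 0.4]
gripper_width: 0.0878
```

```bash
python3 -c "
from h import *
show()"
```

```text
t 27.2333 q [ 0.5474  0.6355 -0.455   1.6105  0.3061  0.9732  0.2026] pos [ 0.6247 -0.1983  0.0939] F [-0.5108 -0.0249  0.4379] w 0.08775358195848248
yaw 0.2076287999629665 tilt [-0.0025  0.0128] jawtilt 0.0001414940798142141
```

Level. Down another ~10 mm, then grip.

Request:
move_arm --newtons 35 --motion '[{"tx": 0.001,"ty": 0,"tz": -0.008,"turn": 0,"fingers": 1},{"tx": 0,"ty": 0,"tz": -0.004,"turn": 0,"fingers": 1},{"tx": 0,"ty": 0,"tz": 0,"turn": 0,"fingers": 0.4},{"tx": 0,"ty": 0,"tz": 0,"turn": 0,"fingers": 0.3},{"tx": 0,"ty": 0,"tz": 0,"turn": 0,"fingers": -1},{"tx": 0,"ty": 0,"tz": 0,"turn": 0,"fingers": -1},{"tx": 0,"ty": 0,"tz": 0,"turn": 0,"fingers": -1},{"tx": 0,"ty": 0,"tz": 0,"turn": 0,"fingers": -1},{"tx": 0,"ty": 0,"tz": 0,"turn": 0,"fingers": -1}]'

```text
time_s: 27.98
eef_pos: [0.6274, -0.1989, 0.0854]
tool_rot: [-0.005, 0.995, 0.103, 0.002]
contact_force: [0.1, -0.6, -1.8]
gripper_width: 0.0502
```

```bash
python3 -c "
from h import *
show()
c=read_camera('scene');r=(270,190,330,260)
cv2.imwrite(f'pics/s22.png',cv2.resize(c['pixels'][r[1]:r[3],r[0]:r[2],::-1],None,fx=8,fy=8,interpolation=2))"
```

```text
t 27.9833 q [ 0.5436  0.6462 -0.4507  1.614   0.3133  0.9548  0.1972] pos [ 0.6274 -0.1989  0.0854] F [ 0.0682 -0.6261 -1.7689] w 0.05020816419002644
yaw 0.20731012291819836 tilt [0.0021 0.0109] jawtilt 0.004268619995254417
```

View pics/s22.png

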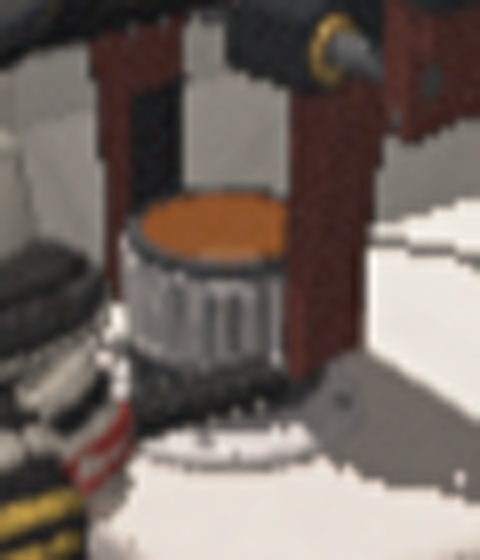

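Gripped at the seal-ring height with the tool level. Now pushing down.

Request:
move_arm --motion '[{"tx": 0,"ty": 0,"tz": -0.002,"turn": 0,"fingers": -1},{"tx": 0,"ty": 0,"tz": -0.002,"turn": 0,"fingers": -1},{"tx": 0,"ty": 0,"tz": -0.002,"turn": 0,"fingers": -1}]'

```text
time_s: 28.28
eef_pos: [0.6275, -0.199, 0.0812]
tool_rot: [-0.005, 0.995, 0.103, 0.002]
contact_force: [-10.1, 0.9, 25.0]
gripper_width: 0.05
```

```bash
python3 -c "
from h import *
show()"
```

```text
t 28.2833 q [ 0.5421  0.6507 -0.4487  1.617   0.3167  0.9469  0.1943] pos [ 0.6275 -0.199   0.0812] F [-10.1195   0.8891  25.002 ] w 0.050024851751994705
yaw 0.20697508122420621 tilt [0.0025 0.0101] jawtilt 0.004551392406724196
```

Request:
move_arm --motion '[{"tx": -0.0005,"ty": 0,"tz": -0.002,"turn": 0,"fingers": -1},{"tx": 0,"ty": 0,"tz": -0.002,"turn": 0,"fingers": -1}]'

```text
time_s: 28.45
eef_pos: [0.6275, -0.199, 0.0812]
tool_rot: [-0.004, 0.995, 0.103, 0.002]
contact_force: [-9.0, 0.5, 17.8]
gripper_width: 0.0503
```

```bash
python3 -c "
from h import *
show()"
```

```text
t 28.45 q [ 0.5413  0.6496 -0.4482  1.6188  0.318   0.9447  0.1926] pos [ 0.6275 -0.199   0.0812] F [-8.9976  0.5492 17.8364] w 0.050257459156216315
yaw 0.20684487906929264 tilt [0.004  0.0085] jawtilt 0.0056331156958453876
```

Request:
move_arm --motion '[{"tx": -0.001,"ty": 0,"tz": -0.002,"turn": 0,"fingers": -1},{"tx": 0,"ty": 0,"tz": -0.002,"turn": 0,"fingers": -1}]'

```text
time_s: 28.62
eef_pos: [0.6275, -0.1991, 0.0812]
tool_rot: [-0.003, 0.995, 0.103, 0.004]
contact_force: [-8.6, 0.3, 17.1]
gripper_width: 0.0503
```

```bash
python3 -c "
from h import *
show()
c=read_camera('scene');r=(270,190,330,260)
cv2.imwrite('pics/s23.png',cv2.resize(c['pixels'][r[1]:r[3],r[0]:r[2],::-1],None,fx=8,fy=8,interpolation=2))
cv2.imwrite('pics/s23f.png',c['pixels'][:,:,::-1])
c=read_camera('top');cv2.imwrite('pics/t23f.png',c['pixels'][:,:,::-1])
show()"
```

```text
t 28.6167 q [ 0.541   0.6478 -0.4477  1.6219  0.3194  0.9403  0.191 ] pos [ 0.6275 -0.1991  0.0812] F [-8.6312  0.2929 17.076 ] w 0.050267874630724976
yaw 0.2067880029339346 tilt [0.0067 0.0068] jawtilt 0.008001406250483012
t 28.7167 q [ 0.5409  0.6478 -0.4477  1.6218  0.3194  0.9405  0.191 ] pos [ 0.6275 -0.1991  0.0812] F [-6.051   1.0885 15.8579] w 0.050281299590282665
yaw 0.20679276332811336 tilt [0.0065 0.0067] jawtilt 0.007790263700419622
```

View pics/s23.png

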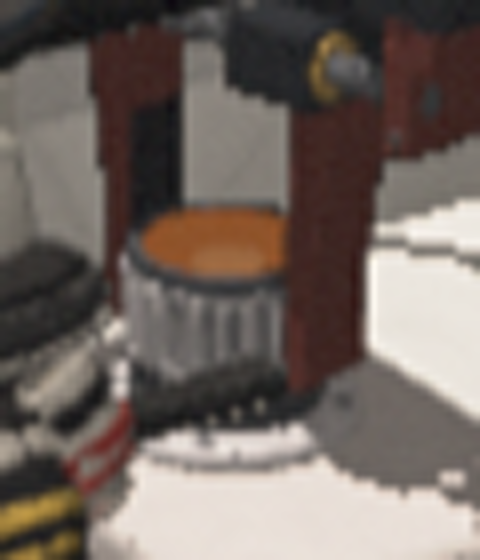

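View pics/s23f.png

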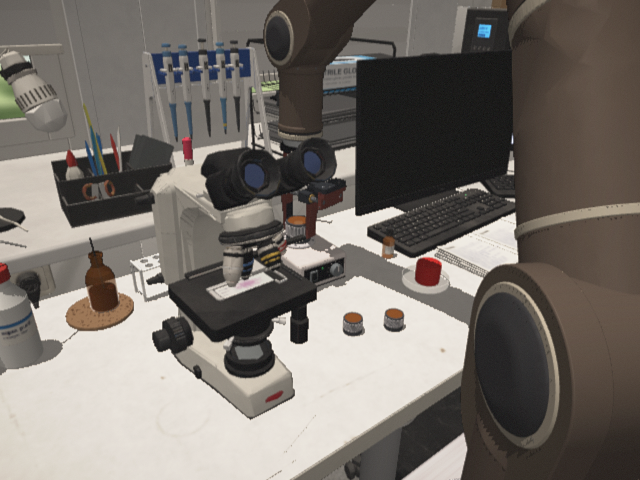

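View pics/t23f.png

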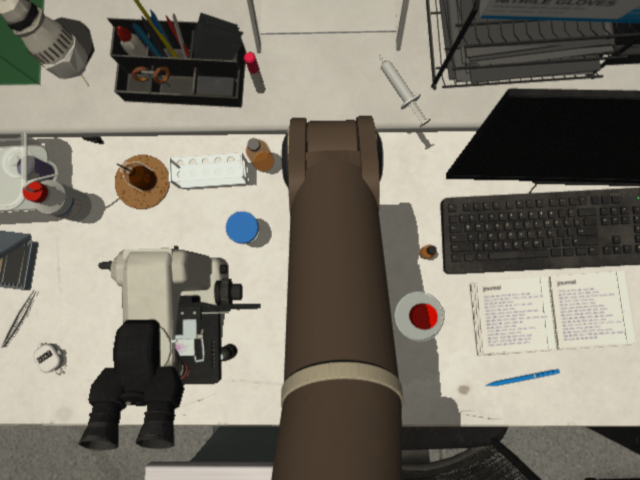

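The glass centre is now at crop y ≈243, 14 px (3.8 mm) below its free height. The cap is inside the dish (top view (423,316) in a dish at (419,316)), and the bystanders haven't moved. The push is steady at about 16 N, so I'm handing in.

```bash
python3 -c "
from station import *
print(finish_job())"
```

```text
the job is handed in; nothing more can be done
None
```

The dust cap stands mouth-down inside the petri dish. The filter cell is on the port, keyed over the pins and pressed home, and the arm is still holding it down. I handed in at about 29 s; no verdict was reported.

**What I did:**
- **Cap:** I lifted it off the port and placed it in the dish, and it stayed upright after release.
- **Cell:** I set it on the pins and turned it about 1.6 rad by the collar until it dropped.
- **First press failed:** the tool had tilted about 2.9°, and at 25 N the rim was held up on one side. I let go with the cell still keyed, levelled the tool, regripped and pressed again.

**Last checks:**
- **Travel:** the second press moved 4.2 mm to a hard stop. The tip stopped at 0.0812 m against 0.0814 m predicted, and the picture shows the glass 3.8 mm lower.
- **Hold:** the push read 16–17 N upward with about 0.5° of tilt.
- **Surroundings:** both views showed the cap wholly inside the dish. In the top view the vial, rack, blue cup and oil bottle were where they started.

**What was less than ideal:**
- A sideways force of 6–9 N remained at the tool during the hold.
- I overturned the cell by about 0.25 rad after it dropped, and turned only about 0.1 rad of that back before letting go. The grip slipped rather than forcing the pins.

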